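# Slide the second slotted disc onto the load tester's stem

### The arm

A 6-joint arm with a two-finger parallel gripper is mounted at the origin on a cart in front of the work surface, level with it; the furniture and walls round the work are solid. World frame = base frame: x ahead of the robot, y to its left, z up, the work surface at z = 0. Lengths are in mm, angles in rad, forces in N, time in s.
With the tool pointing down it reaches from about 275 to 1000 mm from the base axis. Payload 8.4 kg.
Tool frame: the origin (TCP) lies at the very end of the fingers, on their centre line; the grasp point (between the pads) lies 19 mm behind it; z points along the fingers, y is the direction in which the jaws open and shut (so a half turn about z gives the same grasp; the last joint's range is limited). The gripper opens to 85 mm and grips with 20 to 120 N. Pads are 22 mm wide; open, the fingers measure 114 mm over their backs; the gripper's body (76 mm by 85 mm) begins 54 mm behind the grasp point. The pads swing forward as they close: fully open they stand 13 mm farther back than shut.
Start: joints at [1.227, 0.353, 1.633, -0, 1.155, -0.002], TCP at [209.488, 588.848, 231.281] pointing down, gripper open.
Joint ranges: [-2.63, 2.63], [-0.92, 2.1], [0.06, 2.66], [-1.3, 4.44], [0, 2.69], [-3.02, 3.02]. Speed limits (rad/s): [2.22, 2.22, 2.79, 3.14, 3.14, 3.14].

### API

Orientations are given as [roll, pitch, yaw] about the fixed x, y, z axes, in that order (R = Rz(yaw) Ry(pitch) Rx(roll)).
In Python, from rig import readout, grab_frame, calibration, r gives the robot as it stands. The module is installed in compiled form; this text tells all that it offers.
- The arm moves only by the tool play_rows, never from a script. Its argument "rows" is a list of rows, each a list of 3 entries, a list of its own where there are three numbers: the closure in counts, from 0 (fully open) to 255 (shut), then the shift along the tool's x, y, z in cm, then the turn, a rotation vector about the tool's x, y, z in rad. In form: [[gripper, [dx, dy, dz], [rx, ry, rz]], ...]. A call has 1 to 12 rows; each row is the pose to reach, as a shift and turn from the pose commanded when the call began, along the tool's axes at that moment; what a row does not reach only later rows make up. A row lasts 1/12 s, in which the tool goes at most 41.7 mm and 7.16 degrees, less where a joint would pass 70% of its speed; a pose out of reach is approached as far as the arm can. A call with a gripper value outside its range is refused whole. The fingers move at their own pace and stop on an object; "squeeze" is the grip in N (left out, the last holds). Time passes only in rows, so rows that repeat a pose let the fingers close. It gives the time, the measured TCP pose, the force and the opening at its end, in the units of the state.
- readout.sense(): the state, without advancing time (a new reading comes with each control period).
- grab_frame(name): name is "scene" or "top" or "wrist"; returns (picture, depth): 420x560x3 uint8, red, green, blue; 420x560 float32, mm along the optical axis (not along the pixel's ray), 0 where there is no reading.
- calibration(name): a dict with "vfov" (degrees; the focal length in pixels is half the picture's height over the tangent of half this angle, whatever the lens; pixels are square), "cx", "cy" (the principal point, pixels), "cam_to_world" (4x4, takes a point from camera to world coordinates). Camera axes: x right, y down, z forward; pixel columns grow to the right and rows downward; lengths in mm; the calibration is good to about 2 mm. A picture is of the moment at which its call begins: read the wrist's pose just before it. calibration takes no time and is no camera call; for the wrist camera it gives the pose at the moment of the call.
- r.sign_off(): hands the job in, once; it reports no verdict.
The state is a dict: "clock": time; "qpos": joint angles; "qvel": joint speeds; "joint_efforts": joint torques, N m; "eef_pos": TCP position; "tcp_rot": TCP orientation; "contact_force": force on the tool from outside, world axes, zero at the start; "wrist_torque": the same for the moment, N m; "opening": opening from 0.0 (shut) to 1.0 (fully open).
Only numpy, scipy, OpenCV 4.12 (cv2) and the standard library are available. Lean on these libraries where they do the work, as an engineer would, in place of code of your own. Each camera call takes 0.05 s, during which the arm holds its last target.

### The job

Pick up the loose slotted steel disc by its lug and slide it sideways under the cap onto the load tester's stem, with its slot pointing the opposite way to the slot of the disc already there, until the stem is fully home in the slot; then set it down flat on the first disc and let go. The stem sits on a soft rubber mounting: feel your way on gently and never lean on it, from any side or from above, with more than about 15 N. Leave the other things on the bench where they are.

Things in the scene. Friction and masses are not known exactly. Their poses are not given: they have to be found in the camera images.
- load_disc: Loose slotted steel disc lying flat on the table, 72 mm diameter, 12 thick, 0.25 kg. Origin: disc centre, underside; z up. Its slot, 12.5 mm wide, opens at the rim at -y and ends flat 5 mm beyond the centre (y = +5), so that a 10 mm stem bottoms at the centre. The mouth flares from 12.5 mm wide at y = -19 to 32 mm at the rim (y = -32). At +y a 14 mm wide tail carries an upright lug.
- disc_lug (a point): Middle of the loose disc's upright lug, the grip, opposite the slot: 48 mm from the disc's centre along the disc's +y, 30 mm above its underside. The lug is 14 mm wide (x), 18 mm long (y = 39 to 57), and stands from the underside to 42 mm, 30 mm above the disc's top face. Axes as the disc's.
- stand: Grey base plate of the load tester, 110 x 110 x 14 mm, fixed. Origin: centre of its underside. The upright stem on it already carries the first disc (same shape and lug, fixed): its slot opens to the stand's +y, its lug stands at -y. The second disc goes in from the +y side, its slot opening to the stand's -y and its lug at +y; home, its centre is at the stand's y = 0.
- stem_mean (a point): Mean place of the stem's axis at the first disc's top face, 47 mm above the table, at the stand's x = y = 0; axes as the stand's; not the real stem. That is at y = 0, but clamped anywhere from x = -9 to +9 mm on a cross rail, and screwed to a random height, so that the first disc's top face is 38 to 56 mm above the table. Neither is measured: find both by feel (or look).
- cap_mean (a point): Mean place of the underside of the stem's retaining cap, 62 mm above the table; it goes up, down and sideways with the stem. Stem 10 mm diameter; exactly 15 mm of it is free between the first disc's top face and the cap (for a 12 mm disc). Cap 22 mm diameter, 8 mm high. Axes as the stand's.
- stem_x (a joint): How far the stem (with first disc and cap) is pushed along the stand's x on its rubber mounting, m; 0 when left alone, spring 12 N per mm, so 0.0015 is 18 N. It does not tell where the stem stands.
- stem_y (a joint): How far the stem (with first disc and cap) is pushed along the stand's y on its rubber mounting, m; 0 when left alone, spring 12 N per mm, so 0.0015 is 18 N. It does not tell where the stem stands.
- stem_z (a joint): How far the stem (with first disc and cap) is pushed along the vertical (+ is up) on its rubber mounting, m; 0 when left alone, spring 12 N per mm, so 0.0015 is 18 N. It does not tell where the stem stands.
- bearing_6206: Bystander: ball bearing, 62 mm across, 16 high; origin at the centre of its underside.
- piston_1: Bystander: piston, 66 mm across, 57 high; origin at the centre of its underside.
- spark_plug_2: Bystander: spark plug lying down, 74 mm long; origin at the centre of its underside.
- valve_spring_1: Bystander: valve spring, 30 mm across, 42 high; origin at the centre of its underside.
- spanner_13: Bystander: combination spanner lying flat, 165 mm long; origin at the centre of its underside.
- grease_tin: Bystander: round tin, 77 mm across, 52 high; origin at the centre of its underside.

How it is judged (in metres and radians):
On the way, in this order (a step that is already met when the one before it is completed fails the run):
1. the loose disc is held clear of the table beside the stem, turned so that its slot points the opposite way to the first disc's (contact force between the fingers and load_disc above 0.5 N and height (world z) of load_disc above 0.02 m and y of load_disc in the frame of stand above 0.036 m and angle between the y axis of load_disc and the y axis of stand, either way round below 0.25 rad and y of disc_lug in the frame of stand above 0.07 m), for 0.1 s.
2. the disc has been slid on under the cap until the stem is home in its slot (y of load_disc in the frame of stand between -0.0025 and 0.0025 m and x of load_disc in the frame of stand between -0.0115 and 0.0115 m and z of load_disc in the frame of stand between 0.034 and 0.0595 m and y of disc_lug in the frame of stand above 0.035 m and angle between the y axis of load_disc and the y axis of stand, either way round below 0.2 rad), for 0.1 s.
At the end, for the whole second after the job is handed in: The loose disc lies on the first disc under the cap, released, still, flat within 0.05 rad, the stem home in its slot (disc centre within 2.5 mm of the stand's y = 0, x within 11.5 mm, 34 to 59.5 mm up), lug on the stand's +y side, slot within 0.2 rad of the stand's -y (all of step 2 and angle between load_disc's own z axis and vertical below 0.05 rad and linear speed of load_disc below 0.01 m/s and contact force between the fingers and load_disc below 0.1 N); the robot touches nothing.
It fails at once if the stem is pushed more than 1.5 mm (18 N) along the stand's x on its rubber mounting (value of joint stem_x above 0.0015 m or value of joint stem_x below -0.0015 m).
It fails at once if the stem is pushed more than 1.5 mm (18 N) along the stand's y on its rubber mounting (value of joint stem_y above 0.0015 m or value of joint stem_y below -0.0015 m).
It fails at once if the stem is pushed more than 1.5 mm (18 N) along the vertical (+ is up) on its rubber mounting (value of joint stem_z above 0.0015 m or value of joint stem_z below -0.0015 m).
It fails at once if a bystander is moved by more than 2 cm (distance of any of bearing_6206, piston_1, spark_plug_2, valve_spring_1, spanner_13, grease_tin from where it was at the start of the episode above 0.02 m).
It also fails if it takes over 58 s, if anything falls off the work surface, if the arm or the gripper's body presses on something with over 40 N, if the wrist force passes 120 N, or if a joint passes its speed limit or range.

## Working session

There is one attempt and no reset: what is moved stays moved. The work goes in short steps, Python scripts to look and compute and a tool call to move; the robot and the scene stay as the last step left them, time stands still between calls to the robot, and variables do not carry over. Pictures are saved under pics/ and viewed, and the job is handed in when it is done.

Besides the shell and the picture viewer there is one more tool, called as name(argument=value, ...), one argument or row to a line, values as JSON. play_rows: Moves the arm, as the interface text tells. Its arguments: {"type":"object","properties":{"rows":{"type":"array"},"squeeze":{"type":"number"}},"required":["rows"]}

```bash
mkdir -p pics; cat > h.py <<'E'
import numpy as np, cv2
from rig import readout, grab_frame, calibration, r
def pts(name):
    c=calibration(name); im,d=grab_frame(name)
    h,w=d.shape; f=h/2/np.tan(np.radians(c['vfov'])/2)
    v,u=np.mgrid[:h,:w]
    P=np.stack([(u-c['cx'])/f*d,(v-c['cy'])/f*d,d],-1)
    T=np.array(c['cam_to_world']); W=P@T[:3,:3].T+T[:3,3]
    W[d==0]=np.nan
    return im,d,W
def save(n,im): cv2.imwrite('pics/'+n+'.png',cv2.cvtColor(im,cv2.COLOR_RGB2BGR))
E
python3 - <<'E'
from h import *
s=readout.sense(); print(s)
for n in('scene','top','wrist'):
    im,d,W=pts(n); save(n+'0',im); np.savez(''+n+'0.npz',im=im,W=W); print(n,{k:v for k,v in calibration(n).items()})
E
```

```text
{'clock': 0.0, 'qpos': array([ 1.22661064e+00,  3.53662171e-01,  1.63413994e+00, -1.37252939e-05,
        1.15520224e+00, -2.41296917e-03]), 'qvel': array([ 2.10600981e-03, -2.21211665e-03,  3.11505427e-05,  1.13739976e-03,
       -1.19411841e-03, -2.39165355e-03]), 'joint_efforts': array([ 5.05125299e-04, -6.05272794e+01, -3.42066193e+01, -3.86557474e-05,
        9.43991763e-03,  1.59151489e-05]), 'eef_pos': array([209.32290736, 588.39400731, 230.55044311]), 'tcp_rot': array([-3.14018094e+00,  9.14271821e-06,  2.79982549e+00]), 'contact_force': array([ 0.23169138, -0.11851518, -0.81393666]), 'wrist_torque': array([-0.02482022,  0.08275557,  0.02327725]), 'opening': 0.9976292652382241}
scene {'vfov': 50.52150687429157, 'cx': 283.8932206528033, 'cy': 212.85953588177244, 'cam_to_world': array([[ 8.56985720e-01, -3.80263583e-01,  3.47814726e-01,
         1.57675115e+02],
       [-5.15198301e-01, -6.48020678e-01,  5.60927724e-01,
        -1.54801654e+02],
       [ 1.20907484e-02, -6.59900605e-01, -7.51255619e-01,
         7.16322232e+02],
       [ 0.00000000e+00,  0.00000000e+00,  0.0000
[... 221 characters left out ...]

       [-9.99478017e-01, -2.53141184e-02, -2.00720805e-02,
         3.25092787e+02],
       [ 2.38461241e-02, -1.58899377e-01, -9.87006763e-01,
         8.97190892e+02],
       [ 0.00000000e+00,  0.00000000e+00,  0.00000000e+00,
         1.00000000e+00]])}
wrist {'vfov': 66.54465920611852, 'cx': 285.2069996305084, 'cy': 209.99182982592106, 'cam_to_world': array([[ 3.34425382e-01,  9.09616698e-01,  2.46489607e-01,
         1.46785755e+02],
       [ 9.42421785e-01, -3.22529212e-01, -8.84086326e-02,
         6.10758560e+02],
       [-9.17869765e-04,  2.61863266e-01, -9.65104547e-01,
         3.71751824e+02],
       [ 0.00000000e+00,  0.00000000e+00,  0.00000000e+00,
         1.00000000e+00]])}
```

View pics/scene0.png

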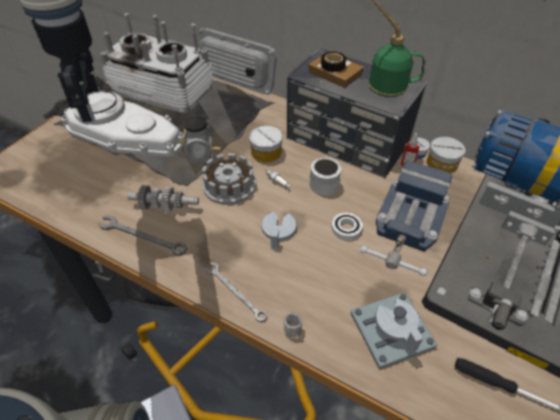

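View pics/top0.png

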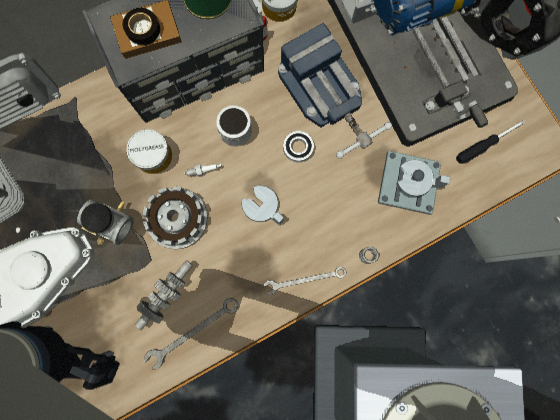

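View pics/wrist0.png

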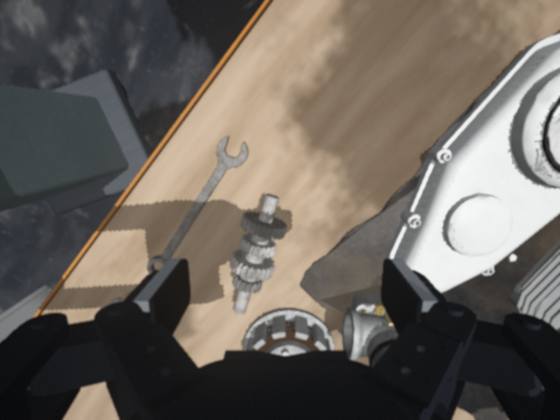

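```bash
python3 - <<'E'
import numpy as np,cv2
z=np.load('top0.npz');im=z['im'];W=z['W']
a=cv2.resize(im[140:225,365:465],(800,680),interpolation=cv2.INTER_CUBIC)
b=cv2.resize(im[170:240,225:305],(800,700),interpolation=cv2.INTER_CUBIC)[:600]
cv2.imwrite('pics/a.png',a[:600,:,::-1]);cv2.imwrite('pics/b.png',b[:,:,::-1])
for (u,v) in [(262,203),(281,217),(410,182),(443,182),(418,177),(400,180)]: print(u,v,W[v,u].round(1))
s=np.load('scene0.npz');
print(s['W'][232,393].round(1))
c=cv2.resize(s['im'][285:370,345:440],(800,716),interpolation=cv2.INTER_CUBIC)[:600]
cv2.imwrite('pics/c.png',c[:,:,::-1])
# height map stand
W_=W[140:225,365:465]; z=W_[...,2]
for zz in range(0,100,3): print(zz,int(((z>=zz)&(z<zz+3)).sum()),end='; ')
E
```

```text
262 203 [ 4.586e+02  3.483e+02 -1.000e-01]
281 217 [425.2 310.3  41.2]
410 182 [499.1  63.1  45.6]
443 182 [494.7   8.9  71.6]
418 177 [504.9  53.3  64. ]
400 180 [509.1  74.6  18.1]
[627.5 198.1  42.5]
0 964; 3 49; 6 80; 9 536; 12 958; 15 275; 18 155; 21 26; 24 9; 27 17; 30 49; 33 37; 36 32; 39 109; 42 584; 45 197; 48 13; 51 5; 54 7; 57 9; 60 17; 63 42; 66 61; 69 21; 72 43; 75 13; 78 0; 81 0; 84 0; 87 0; 90 0; 93 0; 96 0; 99 0;
```

View pics/a.png

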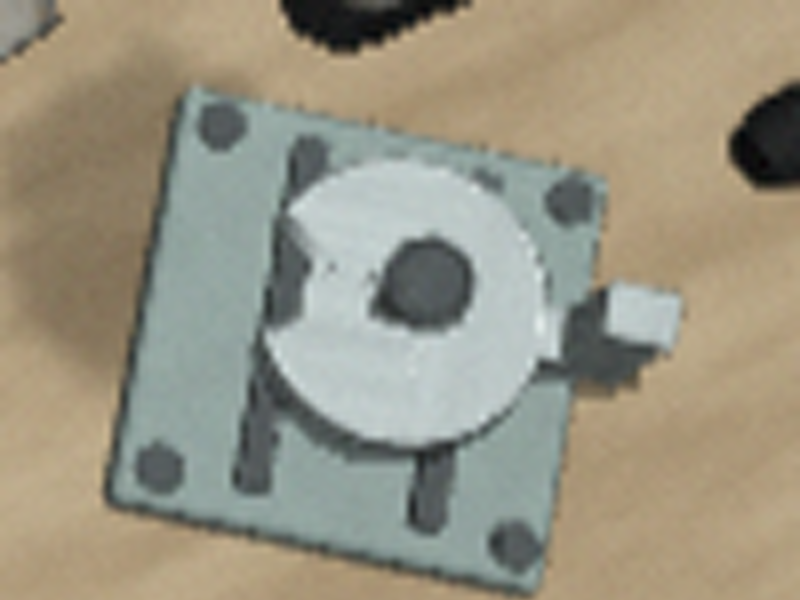

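View pics/b.png

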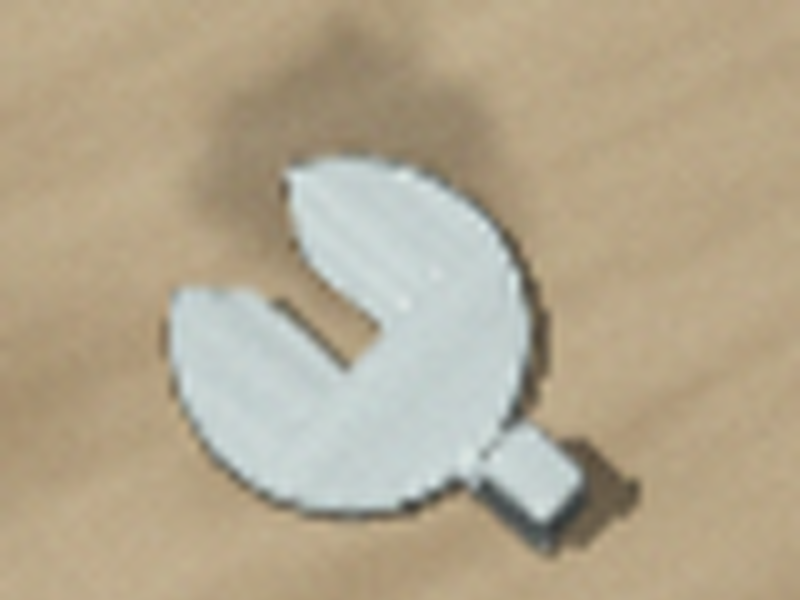

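View pics/c.png

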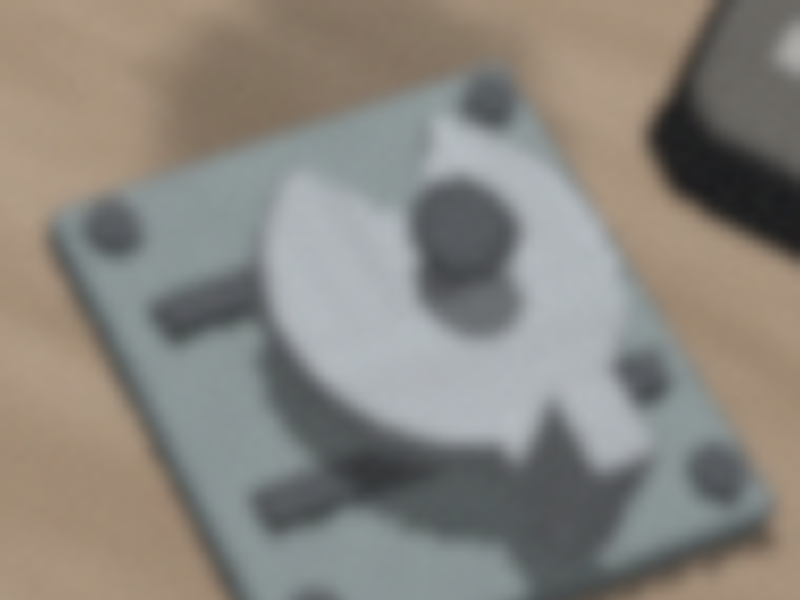

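```bash
cat >> h.py <<'E'
from scipy.optimize import minimize
def rays(name,c=None,shape=(420,560)):
    c=c or calibration(name); h,w=shape; f=h/2/np.tan(np.radians(c['vfov'])/2)
    v,u=np.mgrid[:h,:w]
    D=np.stack([(u-c['cx'])/f,(v-c['cy'])/f,np.ones((h,w))],-1)
    T=np.array(c['cam_to_world']); return T[:3,3],D@T[:3,:3].T
def plane(name,z,c=None):
    o,D=rays(name,c); t=(z-o[2])/D[...,2]; return o+D*t[...,None]
def local(P,p):
    c,s=np.cos(p[2]),np.sin(p[2]); d=P[...,:2]-p[:2]
    return np.stack([d[...,0]*c+d[...,1]*s,-d[...,0]*s+d[...,1]*c],-1)
def disc_sdf(L):
    x,y=L[...,0],L[...,1]; r=np.hypot(x,y)-36
    hw=np.where(y>-19,6.25,6.25+(np.clip(-19-y,0,13))*(9.75/13))
    slot=np.maximum(np.abs(x)-hw,y-5)
    tail=np.maximum(np.abs(x)-7,np.abs(y-38)-19)  # tail to 57
    return np.maximum(np.minimum(r,tail),-slot),r
def fit(P,mask,w,p0,sdf,sc=0.7):
    def cost(p):
        m=1/(1+np.exp(np.clip(sdf(local(P,p))/sc,-40,40))); return (w*(m-mask)**2).sum()
    best=None
    for dx in(-6,0,6):
      for dy in(-6,0,6):
        for da in (-.1,.1):
          q=minimize(cost,np.array(p0)+[dx,dy,da],method='Nelder-Mead',options=dict(initial_simplex=np.array(p0)+[dx,dy,da]+np.array([[0,0,0],[4,0,0],[0,4,0],[0,0,.08]]),xatol=1e-3,fatol=1e-3))
          if best is None or q.fun<best.fun: best=q
    return best.x,best.fun
E
python3 - <<'E'
from h import *
for n in('top',):
    Z=np.load(n+'0.npz');im=Z['im'].astype(float);W=Z['W']
    # table check
    print('table z',np.nanmedian(W[180:200,320:350,2]))
    # disc
    sl=(slice(165,245),slice(220,305))
    sat=im.max(-1)-im.min(-1); light=(im.min(-1)>140)&(sat<45)
    m=light[sl].astype(float); cv2.imwrite('pics/m.png',cv2.resize(m*255,(640,640)))
    P=plane(n,12)[sl]; z=W[sl][...,2]; w=np.where(z>20,0,1.)
    w=cv2.erode(w,np.ones((3,3)))
    p,f=fit(P,m,w,[452,342,np.radians(135)],lambda L:disc_sdf(L)[0]); print('disc',p[:2],np.degrees(p[2]),f)
    lug=(z>36)&(z<48); Lp=plane(n,42)[sl][lug]; print('lug mean',Lp.mean(0),'pred',p[:2]+48*np.array([-np.sin(p[2]),np.cos(p[2])]), np.nanmedian(z[lug]))
    # stand
    sl=(slice(140,225),slice(365,465)); P=plane(n,14)[sl]; z=W[sl][...,2]
    hsv=cv2.cvtColor(Z['im'],cv2.COLOR_RGB2HSV); h=hsv[sl][...,0]
    m=((sat[sl]<45)&(im[sl].mean(-1)>60)).astype(float)
    w=np.where(z>22,0,1.); w=cv2.erode(w,np.ones((3,3)))
    sq=lambda L:np.maximum(abs(L[...,0]),abs(L[...,1]))-55
    p,f=fit(P,m,w,[495,60,np.radians(-12)],sq); print('stand',p[:2],np.degrees(p[2]),f); ps=p
    cv2.imwrite('pics/m2.png',cv2.resize(np.hstack([m,w])*255,(800,400)))
    L=local(plane(n,44),ps)
    zd=W[sl][...,2]; top=(zd>38)&(zd<50); print('disc1 top z',np.nanmedian(zd[top]),zd[top].std())
    cap=(zd>58)&(zd<70); v,u=np.where(cap); print('cap z',np.nanmedian(zd[cap]),np.c_[u+365,v+140].mean(0),len(u)); 
    lg=(zd>70)&(zd<85);print('lug1 z',np.nanmedian(zd[lg]))
    print('capL depth',local(W[sl],ps)[cap].mean(0),'lugL',local(W[sl],ps)[lg].mean(0),'topL',local(W[sl],ps)[top].mean(0))
E
```

```text
table z -1.357244569314389
disc [456.95971815 353.43290807] 138.23482048938047 35.87505349108094
lug mean [424.8426522  316.08313613  42.        ] pred [424.98791187 317.63062318] 40.36276964457636
stand [506.80833912  56.65580052] -9.584152981844872 660.8605827669863
disc1 top z 43.755469599943126 1.7902275957845268
cap z 66.06165736566027 [423.51908397 176.49618321] 131
lug1 z 73.89862169184755
capL depth [  1.18038573 -13.31449643] lugL [  1.2642508  -50.23342041] topL [ 3.2114926  -3.27069981][ WARN:0@0.645] global loadsave.cpp:1063 imwrite_ Unsupported depth image for selected encoder is fallbacked to CV_8U.
```

```bash
python3 -c "
import cv2,numpy as np
a=cv2.resize(cv2.imread('pics/m.png'),(400,400));b=cv2.resize(cv2.imread('pics/m2.png'),(800,400))
cv2.imwrite('pics/mm.png',cv2.resize(np.hstack([a,b]),(800,267)))"
```

```text
(no output)
```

View pics/mm.png

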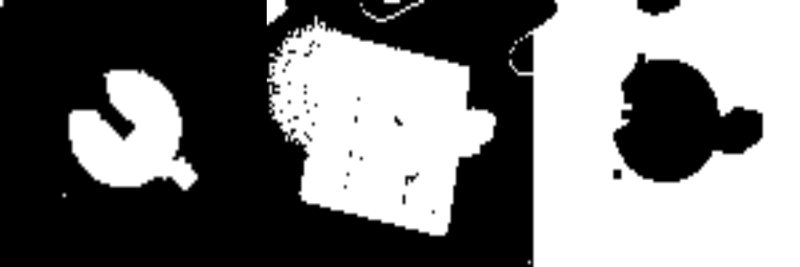

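```bash
python3 - <<'E'
from h import *
n='top';Z=np.load('top0.npz');im=Z['im'].astype(float);W=Z['W']
c=calibration(n); f=210/np.tan(np.radians(c['vfov'])/2);T=np.array(c['cam_to_world'])
def pix(u,v,z):
    d=T[:3,:3]@[(u-c['cx'])/f,(v-c['cy'])/f,1]; return (T[:3,3]+d*(z-T[2,3])/d[2])
C=np.array([(190,88),(607,180),(540,595),(107,500)]);C=(C+.5)/8-.5+[365,140]
Q=np.array([pix(u,v,14) for u,v in C])[:,:2]; print(Q.round(1),[np.linalg.norm(Q[i]-Q[(i+1)%4]).round(1) for i in range(4)])
ctr=Q.mean(0); ys=(Q[0]+Q[3]-Q[1]-Q[2]); yaw=np.arctan2(ys[1],ys[0])-np.pi/2; xs=Q[0]+Q[1]-Q[2]-Q[3]; yaw2=np.arctan2(xs[1],xs[0])
print(ctr,np.degrees([yaw,yaw2])); ps=np.array([*ctr,(yaw+yaw2)/2])
sl=(slice(140,225),slice(365,465)); z=W[sl][...,2]
sat=im.max(-1)-im.min(-1)
m=((im.min(-1)>150)&(sat<40))[sl]&(z>36); m=m.astype(np.float32)
cv2.imwrite('pics/m2.png',cv2.resize(m*255,(800,680)))
for zt in(42,44,46):
    P=plane(n,zt)[sl]; w=np.ones_like(m); L=local(P,ps); w[(np.hypot(L[...,0],L[...,1]+8)<22)|(L[...,1]<-28)|((L[...,1]>18)&(abs(L[...,0])<20))]=0
    p,ff=fit(P,m,w,[ctr[0],ctr[1],ps[2]+np.pi],lambda L:disc_sdf(L)[1]); print(zt,p,ff,'in stand',local(p[None],ps))
u,v=(425+.5)/8-.5+365,(282+.5)/8-.5+140
for zt in (67,69): print('cap',local(pix(u,v,zt)[None],ps),pix(u,v,zt))
cap=(z>58)&(z<70);print('cap depth',local(W[sl],ps)[cap].mean(0), W[sl][cap].mean(0))
lg=(z>70)&(z<85);print('lug',local(W[sl],ps)[lg].mean(0))
E
```

```text
[[570.4  96. ]
 [549.4  -9.4]
 [442.9  10.9]
 [464.  118.3]] [np.float64(107.5), np.float64(108.4), np.float64(109.5), np.float64(108.7)]
[506.66749341  53.95425429] [-11.17871431 -11.32450779]
42 [509.99939783  51.6457395    3.17815943] 28.142972441838744 in stand [[ 3.71829709 -1.61403047]]
44 [509.49358013  52.23795256   3.14383044] 29.659685431759605 in stand [[ 3.10664994 -1.13189395]]
46 [508.9959576   53.00385503   2.8475958 ] 30.940179580170724 in stand [[ 2.46915053 -0.47780735]]
cap [[1.52509396 1.13392898]] [508.38452459  54.76881579  67.        ]
cap [[0.90583399 1.67472783]] [507.88268647  55.42004908  69.        ]
cap depth [  1.1783367  -10.59740742] [505.75543836  43.33061664  65.68845195]
lug [  2.33645251 -47.49825767][ WARN:0@0.468] global loadsave.cpp:1063 imwrite_ Unsupported depth image for selected encoder is fallbacked to CV_8U.
```

View pics/m2.png

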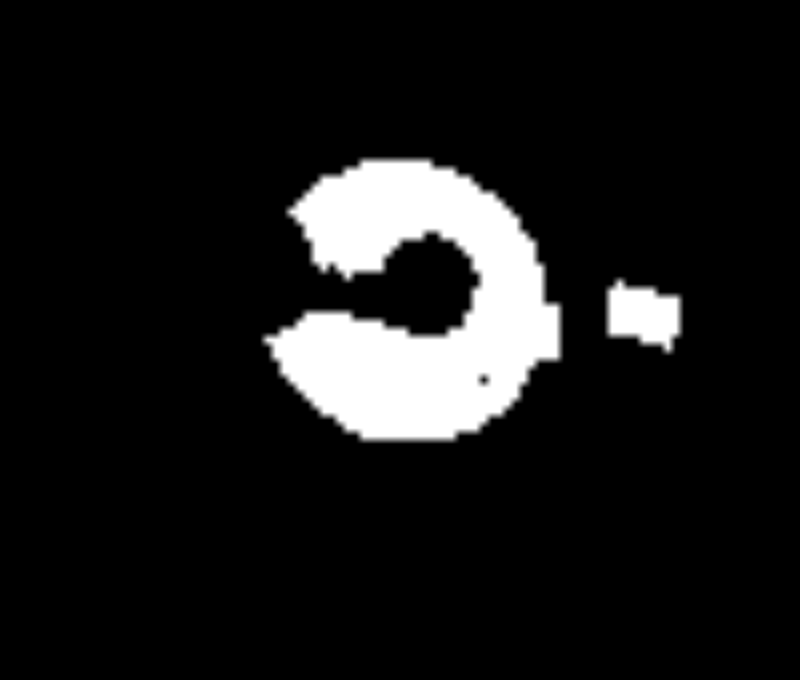

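```bash
cat >> h.py <<'E'
from scipy.spatial.transform import Rotation as R
def plan(xyz,yawdeg):
    s=readout.sense(); p=np.array(s['eef_pos']); A=R.from_euler('xyz',s['tcp_rot'])
    B=R.from_euler('xyz',[np.pi,0,np.radians(yawdeg)])
    d=A.inv().apply(np.array(xyz)-p)/10; rv=(A.inv()*B).as_rotvec()
    print('shift cm',d.round(3),'rot',rv.round(4),'| now',p.round(2),np.degrees(s['tcp_rot']).round(2),'F',np.array(s['contact_force']).round(2),'q',np.array(s['qpos']).round(3),'open',round(float(s['opening']),3),'t',round(float(s['clock']),2))
E
python3 - <<'E'
from h import *
plan([425,317,130],228.2)
E
```

```text
shift cm [-29.416 -18.342  10.092] rot [-9.0000e-04 -6.0000e-04 -1.1831e+00] | now [209.37 588.51 230.73] [-179.94   -0.    160.42] F [ 0.37 -0.15  0.24] q [ 1.227  0.353  1.634  0.     1.155 -0.002] open 1.004 t 0.15
```

play_rows(
  rows=[
    [0, [-3, -1.9, 1], [0, 0, -0.11]],
    [0, [-6, -3.7, 2], [0, 0, -0.22]],
    [0, [-9, -5.6, 3], [0, 0, -0.33]],
    [0, [-12, -7.5, 4], [0, 0, -0.44]],
    [0, [-15, -9.3, 5], [0, 0, -0.56]],
    [0, [-18, -11.2, 6], [0, 0, -0.68]],
    [0, [-21, -13, 7.1], [0, 0, -0.8]],
    [0, [-24, -15, 8.1], [0, 0, -0.92]],
    [0, [-27, -16.8, 9.1], [0, 0, -1.04]],
    [0, [-29.4, -18.3, 10.1], [0, 0, -1.15]],
    [0, [-29.4, -18.3, 10.1], [0, 0, -1.183]],
    [0, [-29.4, -18.3, 10.1], [0, 0, -1.183]],
  ],
)

```text
clock: 1.15
eef_pos: [425.6, 316.2, 129.5]
tcp_rot: [3.141, -0.002, -2.302]
contact_force: [-0.1, 0.9, 0.5]
opening: 1.002
```

```bash
python3 - <<'E'
from h import *
plan([425,317,130],228.2)
im,d,W=pts('wrist'); save('w1',im); np.savez('w1.npz',im=im,W=W)
E
```

```text
shift cm [-0.017  0.098 -0.05 ] rot [ 0.0003 -0.0016 -0.0014] | now [425.61 316.22 129.5 ] [ 1.7998e+02 -9.0000e-02 -1.3188e+02] F [-0.1   0.94  0.52] q [ 0.636  0.333  1.925 -0.     0.886 -1.774] open 1.002 t 1.15
```

View pics/w1.png

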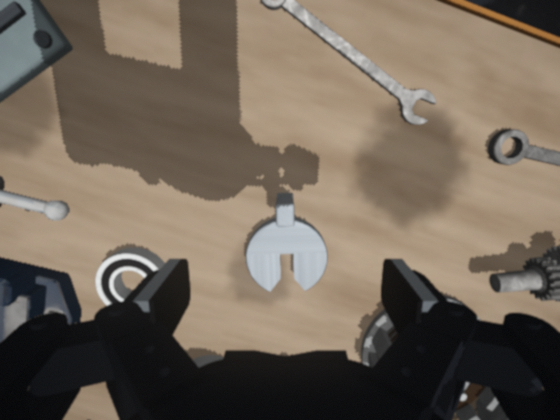

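```bash
python3 - <<'E'
from h import *
Z=np.load('w1.npz');im=Z['im'].astype(float);W=Z['W'];n='wrist'
sl=(slice(180,300),slice(235,335))
sat=im.max(-1)-im.min(-1); m=((im.min(-1)>125)&(sat<40))[sl].astype(np.float32); z=W[sl][...,2]
cv2.imwrite('pics/m3.png',cv2.resize((m*255).astype(np.uint8),(500,600)))
print('table z',np.nanmedian(W[130:160,330:350,2]))
w=np.where(z>18,0,1.).astype(np.float32); w=cv2.erode(w,np.ones((3,3)))
p,f=fit(plane(n,12)[sl],m,w,[457,353,np.radians(138.2)],lambda L:disc_sdf(L)[0]); print(p[:2],np.degrees(p[2]),f,'lug',p[:2]+48*np.array([-np.sin(p[2]),np.cos(p[2])]))
lug=(z>36)&(z<48); print(plane(n,42)[sl][lug].mean(0),np.nanmedian(z[lug]))
c=calibration(n); f=210/np.tan(np.radians(c['vfov'])/2); T=np.array(c['cam_to_world'])
for P in [(425.6,316.2,129.5),(425.6,316.2,42)]:
    q=np.linalg.inv(T)@[*P,1]; print(q[:2]/q[2]*f+[c['cx'],c['cy']])
E
```

```text
table z -1.8676300309783471
[456.58313803 354.51487565] 138.79751648923758 242.20730187182107 lug [424.96447851 318.40033051]
[424.36861516 316.17985636  42.        ] 40.142110046567524
[282.91324545 265.0531222 ]
[283.64809571 214.80200219]
```

View pics/m3.png

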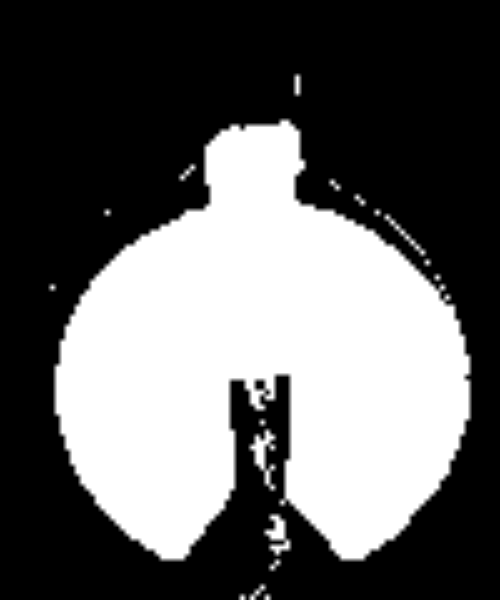

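```bash
python3 - <<'E'
from h import *
plan([424.8,317.2,15],228.6)
E
```

```text
shift cm [ 0.031  0.029 11.497] rot [ 0.0003 -0.0007 -0.0099] | now [425.31 317.27 129.97] [ 1.7998e+02 -4.0000e-02 -1.3197e+02] F [-0.51  0.87 -0.46] q [ 0.638  0.332  1.924  0.     0.886 -1.771] open 1.0 t 1.2
```

play_rows(
  rows=[
    [110, [0, 0, 2], [0, 0, -0.01]],
    [110, [0, 0, 4.5], [0, 0, -0.01]],
    [110, [0, 0, 7], [0, 0, -0.01]],
    [110, [0, 0, 9], [0, 0, -0.01]],
    [110, [0.03, 0.03, 10.5], [0, 0, -0.01]],
    [110, [0.03, 0.03, 11.3], [0, 0, -0.01]],
    [110, [0.03, 0.03, 11.5], [0, 0, -0.01]],
    [110, [0.03, 0.03, 11.5], [0, 0, -0.01]],
    [110, [0.03, 0.03, 11.5], [0, 0, -0.01]],
  ],
  squeeze=80,
)

```text
clock: 1.95
eef_pos: [425.1, 318.6, 16.1]
tcp_rot: [-3.141, 0.001, -2.29]
contact_force: [0.4, 0.0, 0.4]
opening: 0.569
```

```bash
python3 - <<'E'
from h import *
plan([424.8,317.2,15],228.6)
im,d,W=pts('wrist'); save('w2',im)
E
```

```text
shift cm [ 0.123 -0.071  0.111] rot [-0.0002  0.0012  0.003 ] | now [425.08 318.59  16.11] [-1.7999e+02  7.0000e-02 -1.3123e+02] F [0.37 0.01 0.36] q [ 0.64   0.515  1.98   0.     0.646 -1.782] open 0.569 t 1.95
```

View pics/w2.png

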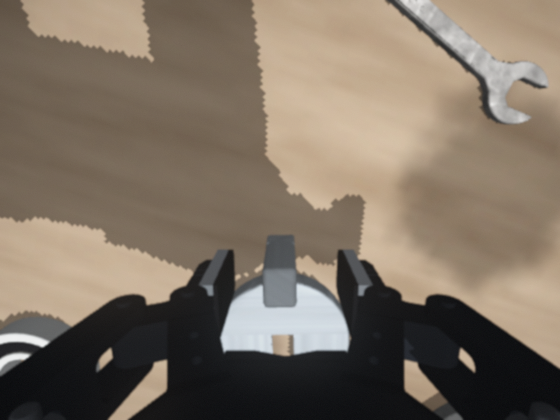

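play_rows(
  rows=[
    [255, [0.1, -0.05, 0.05], [0, 0, 0]],
    [255, [0.1, -0.05, 0.05], [0, 0, 0]],
    [255, [0.1, -0.05, 0.05], [0, 0, 0]],
    [255, [0.1, -0.05, 0.05], [0, 0, 0]],
    [255, [0.1, -0.05, 0.05], [0, 0, 0]],
    [255, [0.1, -0.05, 0.05], [0, 0, 0]],
  ],
  squeeze=80,
)

```text
clock: 2.5
eef_pos: [424.8, 316.9, 15.6]
tcp_rot: [-3.141, 0.001, -2.291]
contact_force: [-0.9, -1.1, 6.7]
opening: 0.145
```

play_rows(
  rows=[
    [255, [0, 0, -0.5], [0, 0, 0]],
    [255, [0, 0, -1.5], [0, 0, 0]],
    [255, [0, 0, -3], [0, 0, 0]],
    [255, [0, 0, -5], [0, 0, 0]],
    [255, [0, 0, -7], [0, 0, 0]],
    [255, [0, 0, -9], [0, 0, 0]],
    [255, [0, 0, -11], [0, 0, 0]],
    [255, [0, 0, -11], [0, 0, 0]],
    [255, [0, 0, -11], [0, 0, 0]],
  ],
)

```text
clock: 3.25
eef_pos: [425.0, 317.2, 126.1]
tcp_rot: [-3.141, 0.003, -2.29]
contact_force: [-0.2, -0.2, -2.2]
opening: 0.145
```

```bash
python3 - <<'E'
from h import *
plan([530,150,150],78.7)
im,d,W=pts('wrist'); save('w3',im)
E
```

```text
shift cm [  5.644 -18.917  -2.395] rot [3.3000e-03 1.7000e-03 2.6191e+00] | now [425.   317.17 126.09] [-1.7997e+02  1.5000e-01 -1.3123e+02] F [-0.2  -0.19 -2.25] q [ 0.638  0.336  1.93   0.     0.873 -1.784] open 0.145 t 3.25
```

View pics/w3.png

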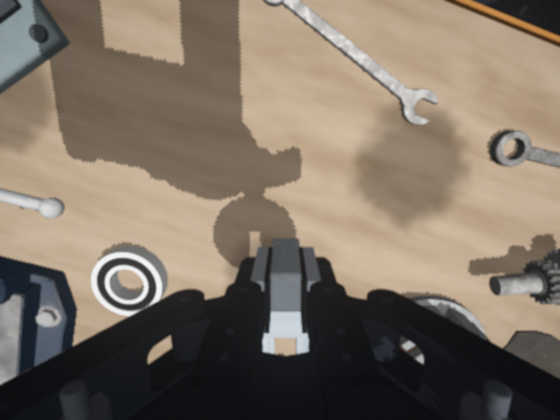

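```bash
python3 - <<'E'
from h import *
ps=np.array([506.7,54,np.radians(-11.25)])
for n in('top','scene'):
    W=np.load(n+'0.npz')['W']; L=local(W,ps); z=W[...,2]
    for a in range(60,260,20):
        row=[]
        for b in range(-100,120,20):
            k=(L[...,1]>=a)&(L[...,1]<a+20)&(L[...,0]>=b)&(L[...,0]<b+20)
            row.append(int(np.nanmax(z[k])) if k.any() else -9)
        print(n,'y',a,row)
E
```

```text
top y 60 [2, 5, 2, 2, 2, 1, 2, 2, 38, 45, 42]
top y 80 [2, 2, 2, 3, 2, 2, 2, 46, 43, 43, 2]
top y 100 [2, 2, 2, 2, 2, 2, 36, 49, 48, 1, 1]
top y 120 [4, 2, 2, 1, 2, 2, 44, 45, 47, 43, 54]
top y 140 [3, 3, 1, 2, 1, 45, 44, 2, 2, 53, 56]
top y 160 [2, 2, 1, 2, 2, 1, 1, 3, 55, 55, 56]
top y 180 [1, 2, 3, 1, 1, 2, 3, 4, 44, 55, 52]
top y 200 [2, 2, 2, 2, 14, 18, 17, 16, 18, 42, 43]
top y 220 [2, 2, 2, 1, 19, 19, 17, 18, 1, 28, 42]
top y 240 [14, 2, 3, 3, 19, 17, 17, 19, 2, 4, 20]
scene y 60 [3, 2, 3, 3, 3, 3, 4, 4, 3, 46, 47]
scene y 80 [3, 4, 4, 3, 3, 3, 6, 50, 47, 43, 3]
scene y 100 [4, 3, 3, 4, 3, 3, 3, 52, 51, 2, 3]
scene y 120 [3, 3, 3, 3, 3, 4, 45, 45, 49, 45, 55]
scene y 140 [3, 3, 4, 3, 3, 46, 45, 3, 3, 56, 58]
scene y 160 [3, 3, 2, 3, 3, 3, 3, 3, 33, 57, 57]
scene y 180 [3, 3, 3, 3, 3, 4, 4, 4, 19, 56, 54]
scene y 200 [4, 3, 4, 3, 19, 20, 19, 19, 15, 43, 44]
scene y 220 [3, 3, 3, 4, 19, 19, 18, 19, 4, 29, 43]
scene y 240 [16, 13, 3, 3, 17, 19, 18, 18, 4, 3, 22]
```

play_rows(
  rows=[
    [255, [0, -0.5, 0], [0, 0, 0.11]],
    [255, [0, -1, 0], [0, 0, 0.22]],
    [255, [0, -2, 0], [0, 0, 0.33]],
    [255, [0, -3, 0], [0, 0, 0.44]],
    [255, [0, -4, 0], [0, 0, 0.55]],
    [255, [0, -5, 0], [0, 0, 0.66]],
    [255, [0, -6, 0], [0, 0, 0.77]],
    [255, [0, -7, 0], [0, 0, 0.88]],
    [255, [0, -8, 0], [0, 0, 0.99]],
    [255, [0, -9, 0], [0, 0, 1.1]],
    [255, [0, -9.5, 0], [0, 0, 1.2]],
    [255, [0, -10, 0], [0, 0, 1.3]],
  ],
  squeeze=110,
)

```text
clock: 4.3
eef_pos: [499.0, 250.0, 123.1]
tcp_rot: [-3.139, -0.002, 2.687]
contact_force: [0.4, 0.3, -2.0]
opening: 0.141
```

```bash
python3 - <<'E'
from h import *
plan([527.2,147.7,115],78.75)
E
```

```text
shift cm [-7.024 -7.949  0.817] rot [-0.0031 -0.      1.3128] | now [498.99 249.97 123.11] [-1.7987e+02 -1.0000e-01  1.5397e+02] F [ 0.45  0.26 -2.  ] q [ 0.462  0.38   1.869  0.     0.895 -0.655] open 0.141 t 4.3
```

play_rows(
  rows=[
    [255, [-0.6, -0.7, 0], [0, 0, 0.11]],
    [255, [-1.2, -1.4, 0], [0, 0, 0.22]],
    [255, [-1.8, -2.1, 0], [0, 0, 0.33]],
    [255, [-2.4, -2.8, 0], [0, 0, 0.44]],
    [255, [-3, -3.5, 0], [0, 0, 0.55]],
    [255, [-3.6, -4.2, 0.2], [0, 0, 0.66]],
    [255, [-4.3, -5, 0.3], [0, 0, 0.77]],
    [255, [-5, -5.7, 0.4], [0, 0, 0.88]],
    [255, [-5.7, -6.5, 0.5], [0, 0, 0.99]],
    [255, [-6.3, -7.2, 0.6], [0, 0, 1.1]],
    [255, [-7, -7.9, 0.8], [0, 0, 1.22]],
    [255, [-7, -7.9, 0.8], [0, 0, 1.31]],
  ],
)

```text
clock: 5.3
eef_pos: [527.6, 147.7, 114.9]
tcp_rot: [-3.139, 0.002, 1.376]
contact_force: [0.1, -0.1, -2.1]
opening: 0.138
```

play_rows(
  rows=[
    [255, [0, 0, 0], [0, 0, 0]],
    [255, [0, 0, 0], [0, 0, 0]],
    [255, [0, 0, 0], [0, 0, 0]],
  ],
)

```text
clock: 5.55
eef_pos: [527.9, 149.4, 116.0]
tcp_rot: [-3.14, 0.0, 1.386]
contact_force: [0.0, 0.7, -3.4]
opening: 0.138
```

```bash
python3 - <<'E'
from h import *
plan([527.2,147.7,115],78.75)
for n in('wrist','top','scene'):
    im,d,W=pts(n); save(n+'4',im); np.savez(n+'4.npz',im=im,W=W)
plan([527.2,147.7,115],78.75)
a=cv2.imread('pics/top4.png')[120:240,320:480]; b=cv2.imread('pics/scene4.png')[230:380,310:460]
cv2.imwrite('pics/x4.png',np.hstack([cv2.resize(a,(400,300),interpolation=2),cv2.resize(b,(300,300),interpolation=2)]))
E
```

```text
shift cm [-0.179 -0.039  0.105] rot [-0.0012  0.0005  0.0115] | now [527.91 149.38 116.05] [-1.7993e+02  3.0000e-02  7.9410e+01] F [ 0.    0.71 -3.35] q [0.273 0.377 1.895 0.    0.871 0.458] open 0.138 t 5.55
shift cm [-0.202 -0.066  0.157] rot [-0.0003  0.0001  0.0103] | now [528.22 149.56 116.57] [-1.7998e+02  1.0000e-02  7.9340e+01] F [-0.45 -0.07 -2.33] q [0.273 0.376 1.895 0.    0.871 0.459] open 0.141 t 5.7
```

View pics/wrist4.png

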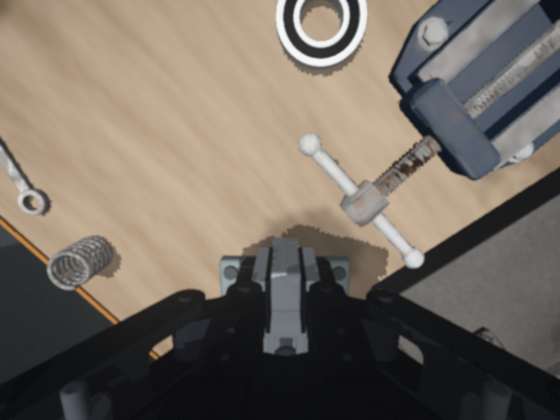

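View pics/x4.png

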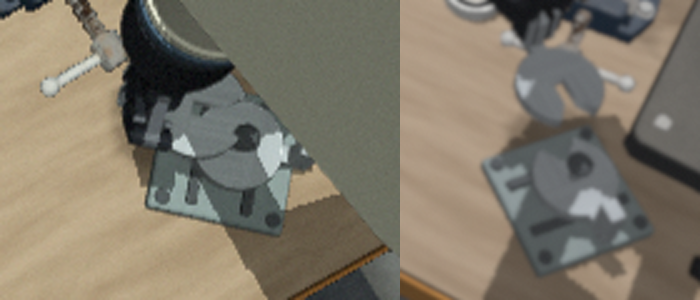

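```bash
python3 - <<'E'
import numpy as np,cv2
s=np.load('scene0.npz')
c=cv2.resize(s['im'][290:365,348:438],None,fx=8,fy=8,interpolation=cv2.INTER_CUBIC)
for i in range(0,720,80): cv2.line(c,(i,0),(i,6),(255,0,0),1)
cv2.imwrite('pics/c2.png',c[:,:,::-1])
s=np.load('scene4.npz')
c=cv2.resize(s['im'][250:350,340:460],None,fx=6,fy=6,interpolation=cv2.INTER_CUBIC)
cv2.imwrite('pics/c4.png',c[:,:,::-1])
E
```

```text
(no output)
```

View pics/c2.png

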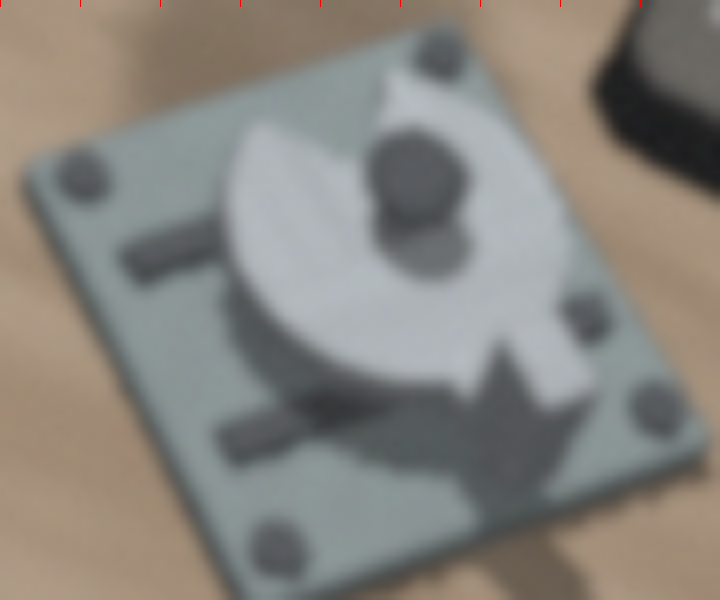

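View pics/c4.png

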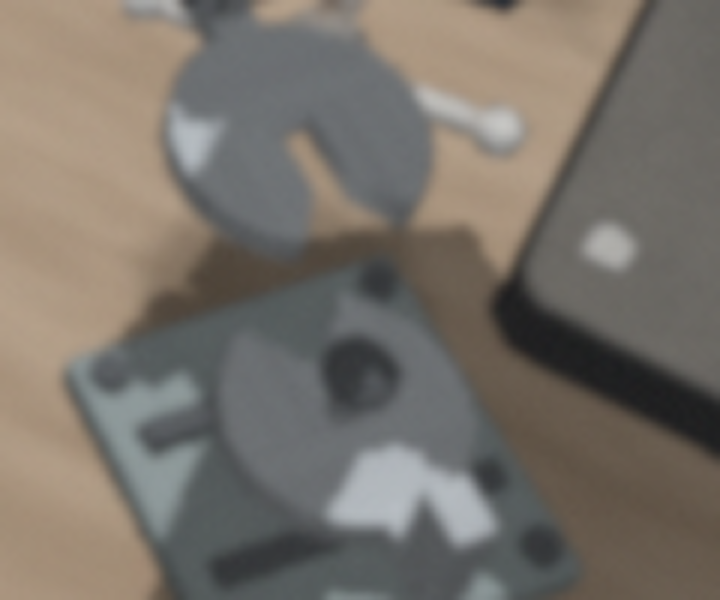

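```bash
cat > st.py <<'E'
from h import *
def mk(n):
    c=calibration(n); f=210/np.tan(np.radians(c['vfov'])/2);T=np.array(c['cam_to_world'])
    def pix(u,v,z):
        d=T[:3,:3]@[(u-c['cx'])/f,(v-c['cy'])/f,1]; return (T[:3,3]+d*(z-T[2,3])/d[2])
    def proj(P):
        q=np.linalg.inv(T)@[*P,1]; return q[:2]/q[2]*f+[c['cx'],c['cy']]
    return pix,proj
data={'scene':(8,(348,290),[(440,52),(658,407),(278,550),(83,175)],(416,178)),'top':(8,(365,140),[(222,126),(570,199),(515,545),(160,468)],(427,283))}
# order: +x+y, +x-y, -x-y, -x+y
E
python3 - <<'E'
from st import *
for n,(k,o,S,cap) in data.items():
    pix,_=mk(n); tr=lambda q:((q[0]+.5)/k-.5+o[0],(q[1]+.5)/k-.5+o[1])
    Q=np.array([pix(*tr(q),15) for q in S])[:,:2]; ctr=Q.mean(0)
    ys=Q[0]+Q[3]-Q[1]-Q[2]; xs=Q[0]+Q[1]-Q[2]-Q[3]
    y1=np.degrees(np.arctan2(ys[1],ys[0]))-90; y2=np.degrees(np.arctan2(xs[1],xs[0])); print(n,ctr,y1,y2,[np.linalg.norm(Q[i]-Q[(i+1)%4]).round(1) for i in range(4)])
    ps=np.array([*ctr,np.radians((y1+y2)/2)])
    for z in(62,65,68,71): w=pix(*tr(cap),z); print(z,w.round(1),local(w[None],ps).round(2))
E
```

```text
scene [511.2862421   52.37086662] -11.162438622283801 -10.544231782809698 [np.float64(90.6), np.float64(90.4), np.float64(90.5), np.float64(90.0)]
62 [513.   52.1  62. ] [[1.78 0.06]]
65 [511.4  51.1  65. ] [[ 0.36 -1.18]]
68 [509.8  50.2  68. ] [[-1.06 -2.42]]
71 [508.2  49.2  71. ] [[-2.48 -3.66]]
top [507.91261352  52.79971811] -10.80036763380727 -10.729256507065692 [np.float64(89.3), np.float64(90.3), np.float64(89.8), np.float64(89.8)]
62 [509.4  52.7  62. ] [[1.49 0.15]]
65 [508.7  53.6  65. ] [[0.57 0.97]]
68 [507.9  54.6  68. ] [[-0.35  1.79]]
71 [507.2  55.6  71. ] [[-1.27  2.61]]
```

```bash
python3 - <<'E'
from h import *
Z=np.load('scene4.npz');im=Z['im'].astype(float);W=Z['W'];n='scene'
sl=(slice(252,294),slice(366,414))
sat=im.max(-1)-im.min(-1)
m=((sat<28)&(im.mean(-1)>75)&(W[...,2]>75)|((W[...,2]>85)))[sl].astype(np.float32)
z=W[sl][...,2]
print(np.round(np.nanpercentile(z[z>90],[5,50,95])))
cv2.imwrite('pics/m5.png',np.hstack([cv2.resize((m*255).astype(np.uint8),(480,420),interpolation=0),cv2.resize(np.clip(sat[sl]*4,0,255).astype(np.uint8),(300,420))]))
k=z>90; A=np.c_[W[sl][...,0][k],W[sl][...,1][k],np.ones(k.sum())]
g=k&(abs(z-np.nanmedian(z[k]))<6); A=np.c_[W[sl][...,0][g],W[sl][...,1][g],np.ones(g.sum())]
print('plane fit',np.linalg.lstsq(A,z[g],rcond=None)[0],g.sum(), 'n per cell',A.mean(0))
E
```

```text
[106. 113. 115.]
plane fit [8.74118994e-03 8.12401990e-03 1.07964028e+02] 1191 n per cell [518.92492127 104.25579093   1.        ]
```

View pics/m5.png

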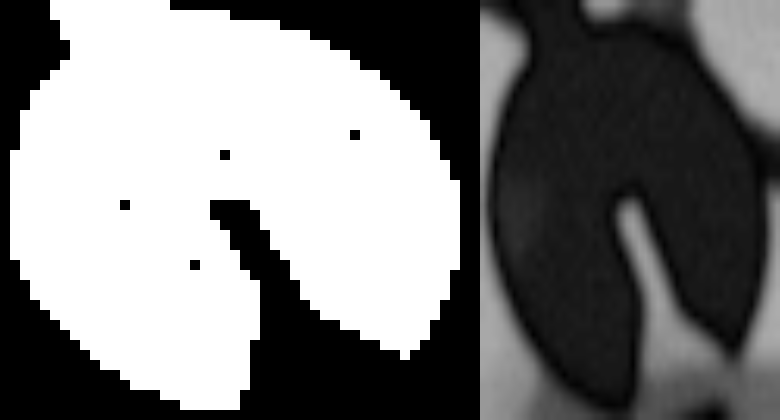

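```bash
cat > fit2.py <<'E'
from h import *
def fitd(n,sl,m,w,p0,zt,sc=.6,th=(0,4,8,12)):
    Ps=[plane(n,zt-t)[sl] for t in th]
    def cost(p):
        s=np.min([disc_sdf(local(P,p))[0] for P in Ps],0)
        return (w*(1/(1+np.exp(np.clip(s/sc,-40,40)))-m)**2).sum()
    best=None
    for dx in(-4,4):
      for dy in(-4,4):
        q0=np.array(p0)+[dx,dy,0]
        q=minimize(cost,q0,method='Nelder-Mead',options=dict(initial_simplex=q0+np.array([[0,0,0],[4,0,0],[0,4,0],[0,0,.08]]),xatol=1e-3,fatol=1e-3))
        if best is None or q.fun<best.fun: best=q
    return best.x,best.fun
E
python3 - <<'E'
from fit2 import *
Z=np.load('scene4.npz');im=Z['im'].astype(float);W=Z['W'];n='scene'
sl=(slice(252,294),slice(366,414)); sat=im.max(-1)-im.min(-1)
z=W[sl][...,2]; m=(z>85).astype(np.float32); w=np.ones_like(m); w[:8,:14]=0; w[:4]=0
for zt in(112,113.5): 
    p,f=fitd(n,sl,m,w,[518,104,np.radians(-10.8)],zt); print('loose',zt,p[:2],np.degrees(p[2]),f)
Z=np.load('scene0.npz');im=Z['im'].astype(float);W=Z['W']
sl=(slice(294,345),slice(370,428)); z=W[sl][...,2]
ps=np.array([508,52.8,np.radians(-10.8)]); L=local(W[sl],ps)
top=(z>37)&(z<50)&(L[...,1]>-28)&(np.hypot(L[...,0],L[...,1])>14)
print('top z pct',np.nanpercentile(z[top],[10,25,50,75,90]))
m=(z>25).astype(np.float32); 
for zt in(40,43,46):
    L=local(plane(n,zt)[sl],ps); w=np.ones_like(m); w[(L[...,1]<-22)]=0; w[(abs(L[...,0])<12)&(L[...,1]<22)]=0
    p,f=fitd(n,sl,m,w,[508,52.8,np.pi-np.radians(10.8)],zt,th=(0,4)); print('first',zt,p[:2],np.degrees(p[2]),f)
print('table',np.nanmedian(W[300:320,330:345,2]))
Z=np.load('scene4.npz');z=Z['W'][305:340,380:415,2]; print('first top in scene4',np.nanmedian(z[(z>37)&(z<50)]))
cz=np.load('scene0.npz')['W'][308:318,396:404,2];print('cap z',np.nanmedian(cz))
E
```

```text
loose 112 [521.45981015 102.74033816] -11.07084751604227 25.97935700903222
loose 113.5 [520.59043382 102.14920413] -11.091050380935894 27.45939214333397
top z pct [43.96430667 45.12564183 46.02422203 46.86324041 47.62376619]
first 40 [513.7445078   54.16646181] 167.9501969436065 58.08751591936917
first 43 [512.06118505  53.0782158 ] 167.83637812217336 53.43052788132926
first 46 [510.44209511  52.01164362] 167.73450175839608 49.026360317703634
table 0.7060593662956762
first top in scene4 45.984521798480614
cap z 68.30572082152969
```

play_rows(
  rows=[
    [255, [-0.1, -0.06, 0.8], [0, 0, 0]],
    [255, [-0.25, -0.06, 1.8], [0, 0, 0]],
    [255, [-0.4, -0.06, 2.8], [0, 0, 0]],
    [255, [-0.5, -0.06, 3.8], [0, 0, 0]],
    [255, [-0.5, -0.06, 4.4], [0, 0, 0]],
    [255, [-0.5, -0.06, 4.7], [0, 0, 0]],
    [255, [-0.5, -0.06, 4.8], [0, 0, 0]],
    [255, [-0.5, -0.06, 4.8], [0, 0, 0]],
    [255, [-0.5, -0.06, 4.8], [0, 0, 0]],
    [255, [-0.5, -0.06, 4.8], [0, 0, 0]],
    [255, [-0.5, -0.06, 4.8], [0, 0, 0]],
    [255, [-0.5, -0.06, 4.8], [0, 0, 0]],
  ],
)

```text
clock: 6.7
eef_pos: [527.1, 144.6, 69.1]
tcp_rot: [3.141, -0.0, 1.383]
contact_force: [-0.5, 0.4, -2.2]
opening: 0.143
```

```bash
python3 - <<'E'
from h import *
for i in range(3):
    plan([527.2,147.7,115],79.1)
    im,d,W=pts('scene')
save('scene5',im); np.savez('scene5.npz',im=im,W=W)
c=cv2.resize(im[250:350,340:460],None,fx=6,fy=6,interpolation=cv2.INTER_CUBIC)
save('c5',c)
E
```

```text
shift cm [ 0.306 -0.047 -4.586] rot [ 0.0006 -0.0003  0.0023] | now [527.12 144.61  69.14] [ 1.7997e+02 -1.0000e-02  7.9230e+01] F [-0.54  0.35 -2.23] q [ 0.265  0.444  1.927 -0.     0.77   0.453] open 0.143 t 6.7
shift cm [ 0.308 -0.044 -4.591] rot [ 0.0005 -0.0002  0.0023] | now [527.08 144.6   69.09] [ 1.7997e+02 -1.0000e-02  7.9230e+01] F [-0.46  0.78 -2.65] q [ 0.265  0.444  1.927 -0.     0.77   0.453] open 0.139 t 6.75
shift cm [ 0.31  -0.04  -4.598] rot [ 0.0004 -0.0002  0.0023] | now [527.03 144.58  69.01] [ 1.7998e+02 -1.0000e-02  7.9230e+01] F [-0.82 -0.25 -2.42] q [0.265 0.444 1.927 0.    0.77  0.453] open 0.143 t 6.8
```

View pics/c5.png

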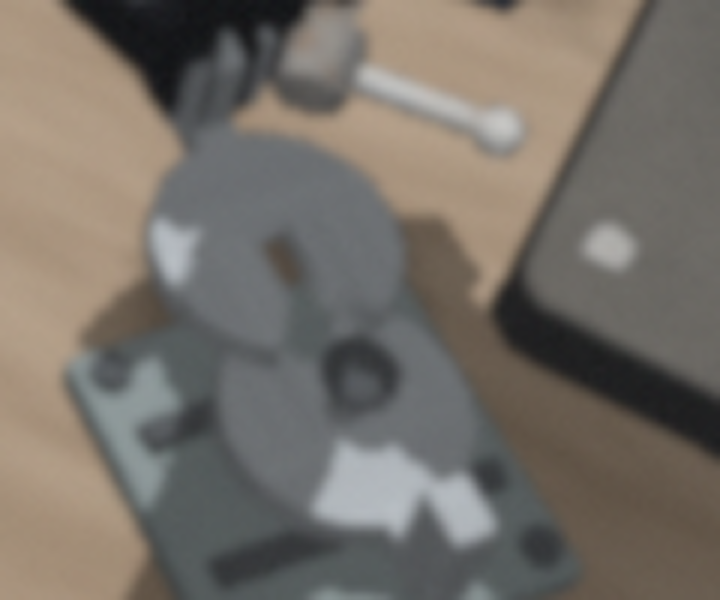

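play_rows(
  rows=[
    [255, [0, 0, 0.2], [0, 0, 0]],
    [255, [0, 0, 0.4], [0, 0, 0]],
    [255, [0, 0, 0.5], [0, 0, 0]],
    [255, [0, 0, 0.5], [0, 0, 0]],
    [255, [0, 0, 0.5], [0, 0, 0]],
    [255, [0, 0, 0.5], [0, 0, 0]],
  ],
)

```text
clock: 7.35
eef_pos: [526.9, 144.6, 63.8]
tcp_rot: [-3.142, 0.0, 1.383]
contact_force: [0.2, -0.3, -2.0]
opening: 0.14
```

play_rows(
  rows=[
    [255, [0, 0, 0.05], [0, 0, 0]],
    [255, [0, 0, 0.05], [0, 0, 0]],
    [255, [0, 0, 0.05], [0, 0, 0]],
  ],
)

```text
clock: 7.6
eef_pos: [526.9, 144.5, 63.3]
tcp_rot: [3.142, -0.0, 1.383]
contact_force: [0.4, -0.1, -1.7]
opening: 0.142
```

play_rows(
  rows=[
    [255, [0, 0, 0.05], [0, 0, 0]],
    [255, [0, 0, 0.05], [0, 0, 0]],
    [255, [0, 0, 0.05], [0, 0, 0]],
  ],
)

```text
clock: 7.85
eef_pos: [526.9, 144.5, 62.8]
tcp_rot: [-3.142, 0.0, 1.383]
contact_force: [0.1, -0.2, -1.2]
opening: 0.142
```

play_rows(
  rows=[
    [255, [0, 0, 0.03], [0, 0, 0]],
    [255, [0, 0, 0.03], [0, 0, 0]],
    [255, [0, 0, 0.03], [0, 0, 0]],
    [255, [0, 0, 0.03], [0, 0, 0]],
  ],
)

```text
clock: 8.18
eef_pos: [526.9, 144.5, 62.5]
tcp_rot: [-3.142, 0.0, 1.383]
contact_force: [-0.4, -0.6, -2.1]
opening: 0.138
```

play_rows(
  rows=[
    [255, [0, 0, 0.03], [0, 0, 0]],
    [255, [0, 0, 0.03], [0, 0, 0]],
    [255, [0, 0, 0.03], [0, 0, 0]],
    [255, [0, 0, 0.03], [0, 0, 0]],
  ],
)

```text
clock: 8.52
eef_pos: [526.9, 144.5, 62.2]
tcp_rot: [-3.142, 0.0, 1.383]
contact_force: [0.2, 0.7, -2.2]
opening: 0.139
```

play_rows(
  rows=[
    [255, [0, 0, 0.04], [0, 0, 0]],
    [255, [0, 0, 0.04], [0, 0, 0]],
    [255, [0, 0, 0.04], [0, 0, 0]],
    [255, [0, 0, 0.04], [0, 0, 0]],
  ],
)

```text
clock: 8.85
eef_pos: [526.9, 144.5, 61.8]
tcp_rot: [-3.142, 0.0, 1.383]
contact_force: [-0.5, 1.6, -2.4]
opening: 0.14
```

play_rows(
  rows=[
    [255, [0, 0, 0.04], [0, 0, 0]],
    [255, [0, 0, 0.04], [0, 0, 0]],
    [255, [0, 0, 0.04], [0, 0, 0]],
    [255, [0, 0, 0.04], [0, 0, 0]],
  ],
)

```text
clock: 9.18
eef_pos: [526.9, 144.5, 61.4]
tcp_rot: [3.142, 0.0, 1.383]
contact_force: [0.6, 1.1, -2.9]
opening: 0.137
```

play_rows(
  rows=[
    [255, [0, 0, 0.04], [0, 0, 0]],
    [255, [0, 0, 0.04], [0, 0, 0]],
    [255, [0, 0, 0.04], [0, 0, 0]],
    [255, [0, 0, 0.04], [0, 0, 0]],
  ],
)

```text
clock: 9.52
eef_pos: [526.9, 144.5, 61.0]
tcp_rot: [3.142, -0.0, 1.383]
contact_force: [0.3, -0.8, -1.8]
opening: 0.14
```

play_rows(
  rows=[
    [255, [0, 0, 0.04], [0, 0, 0]],
    [255, [0, 0, 0.04], [0, 0, 0]],
    [255, [0, 0, 0.04], [0, 0, 0]],
    [255, [0, 0, 0.04], [0, 0, 0]],
  ],
)

```text
clock: 9.85
eef_pos: [527.0, 144.6, 60.6]
tcp_rot: [3.142, -0.0, 1.383]
contact_force: [-0.7, 0.2, 0.3]
opening: 0.14
```

play_rows(
  rows=[
    [255, [0, 0, 0.02], [0, 0, 0]],
    [255, [0, 0, 0.02], [0, 0, 0]],
    [255, [0, 0, 0.02], [0, 0, 0]],
  ],
)

```text
clock: 10.1
eef_pos: [527.0, 144.6, 60.5]
tcp_rot: [3.141, -0.0, 1.383]
contact_force: [1.1, 0.1, 0.2]
opening: 0.14
```

```bash
python3 - <<'E'
from h import *
for i in range(3):
    s=readout.sense(); print(s['eef_pos'].round(2),s['contact_force'].round(2),s['wrist_torque'].round(3)); grab_frame('wrist')
E
```

```text
[526.99 144.6   60.46] [1.09 0.07 0.23] [ 0.058  0.04  -0.003]
[526.98 144.59  60.47] [-0.62  0.56  0.93] [ 0.035  0.078 -0.031]
[527.02 144.58  60.47] [-0.62  0.61  0.5 ] [ 0.069  0.091 -0.068]
```

play_rows(
  rows=[
    [255, [0, 0, -0.1], [0, 0, 0]],
    [255, [0, 0, -0.18], [0, 0, 0]],
    [255, [0, 0, -0.18], [0, 0, 0]],
    [255, [-0.2, 0, -0.18], [0, 0, 0]],
    [255, [-0.4, 0, -0.18], [0, 0, 0]],
    [255, [-0.6, 0, -0.18], [0, 0, 0]],
    [255, [-0.8, 0, -0.18], [0, 0, 0]],
    [255, [-1.0, 0, -0.18], [0, 0, 0]],
    [255, [-1.2, 0, -0.18], [0, 0, 0]],
    [255, [-1.2, 0, -0.18], [0, 0, 0]],
    [255, [-1.2, 0, -0.18], [0, 0, 0]],
  ],
)

```text
clock: 11.17
eef_pos: [524.7, 132.6, 62.2]
tcp_rot: [3.142, -0.0, 1.383]
contact_force: [0.5, 0.4, -2.6]
opening: 0.14
```

```bash
python3 - <<'E'
from h import *
for i in range(2):
    s=readout.sense(); print(s['eef_pos'].round(2),s['contact_force'].round(2),s['wrist_torque'].round(3)); im,d,W=pts('scene')
c=cv2.resize(im[260:350,345:450],None,fx=7,fy=6.6,interpolation=cv2.INTER_CUBIC)
save('c6',c)
E
```

```text
[524.69 132.61  62.2 ] [ 0.53  0.39 -2.61] [0.107 0.013 0.028]
[524.69 132.71  62.19] [ 0.39 -0.4  -1.97] [ 0.027  0.028 -0.07 ]
```

View pics/c6.png

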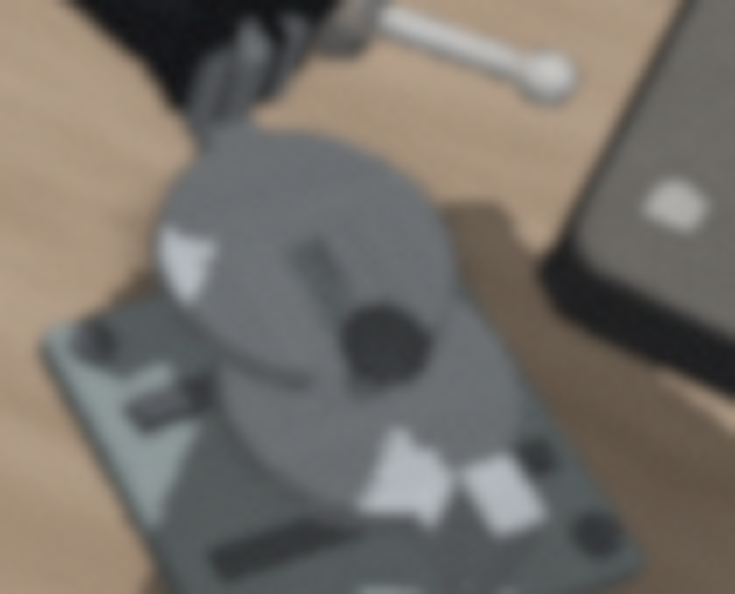

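play_rows(
  rows=[
    [255, [-0.1, 0, 0], [0, 0, 0]],
    [255, [-0.2, 0, 0], [0, 0, 0]],
    [255, [-0.3, 0, 0], [0, 0, 0]],
    [255, [-0.4, 0, 0], [0, 0, 0]],
    [255, [-0.4, 0, 0], [0, 0, 0]],
  ],
)

```text
clock: 11.68
eef_pos: [523.8, 128.6, 62.2]
tcp_rot: [-3.142, 0.0, 1.383]
contact_force: [-0.2, -0.2, -2.2]
opening: 0.134
```

play_rows(
  rows=[
    [255, [-0.1, 0, 0], [0, 0, 0]],
    [255, [-0.2, 0, 0], [0, 0, 0]],
    [255, [-0.3, 0, 0], [0, 0, 0]],
    [255, [-0.4, 0, 0], [0, 0, 0]],
    [255, [-0.4, 0, 0], [0, 0, 0]],
  ],
)

```text
clock: 12.1
eef_pos: [523.1, 124.7, 62.2]
tcp_rot: [-3.141, 0.0, 1.383]
contact_force: [-0.3, 0.7, -2.0]
opening: 0.14
```

play_rows(
  rows=[
    [255, [-0.1, 0, 0], [0, 0, 0]],
    [255, [-0.2, 0, 0], [0, 0, 0]],
    [255, [-0.3, 0, 0], [0, 0, 0]],
    [255, [-0.3, 0, 0], [0, 0, 0]],
  ],
)

```text
clock: 12.43
eef_pos: [522.6, 121.8, 62.2]
tcp_rot: [-3.142, 0.0, 1.383]
contact_force: [0.6, 0.2, -2.5]
opening: 0.141
```

play_rows(
  rows=[
    [255, [-0.05, 0, 0], [0, 0, 0]],
    [255, [-0.1, 0, 0], [0, 0, 0]],
    [255, [-0.15, 0, 0], [0, 0, 0]],
    [255, [-0.15, 0, 0], [0, 0, 0]],
  ],
)

```text
clock: 12.77
eef_pos: [522.3, 120.4, 62.2]
tcp_rot: [-3.142, 0.0, 1.383]
contact_force: [0.2, -0.1, -2.8]
opening: 0.141
```

play_rows(
  rows=[
    [255, [-0.05, 0, 0], [0, 0, 0]],
    [255, [-0.1, 0, 0], [0, 0, 0]],
    [255, [-0.1, 0, 0], [0, 0, 0]],
  ],
)

```text
clock: 13.02
eef_pos: [522.1, 119.4, 62.2]
tcp_rot: [-3.142, 0.0, 1.383]
contact_force: [-0.3, 0.3, -3.5]
opening: 0.141
```

play_rows(
  rows=[
    [255, [-0.05, 0, 0], [0, 0, 0]],
    [255, [-0.1, 0, 0], [0, 0, 0]],
    [255, [-0.1, 0, 0], [0, 0, 0]],
  ],
)

```text
clock: 13.27
eef_pos: [521.9, 118.4, 62.2]
tcp_rot: [-3.142, 0.0, 1.383]
contact_force: [0.8, 0.9, -2.0]
opening: 0.136
```

play_rows(
  rows=[
    [255, [-0.05, 0, 0], [0, 0, 0]],
    [255, [-0.1, 0, 0], [0, 0, 0]],
    [255, [-0.1, 0, 0], [0, 0, 0]],
  ],
)

```text
clock: 13.52
eef_pos: [521.7, 117.4, 62.2]
tcp_rot: [-3.142, 0.0, 1.383]
contact_force: [0.3, -0.5, -1.9]
opening: 0.141
```

play_rows(
  rows=[
    [255, [-0.05, 0, 0], [0, 0, 0]],
    [255, [-0.1, 0, 0], [0, 0, 0]],
    [255, [-0.15, 0, 0], [0, 0, 0]],
    [255, [-0.15, 0, 0], [0, 0, 0]],
  ],
)

```text
clock: 13.85
eef_pos: [521.5, 115.9, 62.2]
tcp_rot: [-3.142, 0.0, 1.383]
contact_force: [-0.7, 0.0, -1.4]
opening: 0.137
```

play_rows(
  rows=[
    [255, [-0.05, 0, 0], [0, 0, 0]],
    [255, [-0.1, 0, 0], [0, 0, 0]],
    [255, [-0.15, 0, 0], [0, 0, 0]],
    [255, [-0.15, 0, 0], [0, 0, 0]],
  ],
)

```text
clock: 14.18
eef_pos: [521.2, 114.5, 62.2]
tcp_rot: [-3.142, 0.0, 1.383]
contact_force: [-0.1, -0.3, -2.2]
opening: 0.136
```

play_rows(
  rows=[
    [255, [-0.05, 0, 0], [0, 0, 0]],
    [255, [-0.1, 0, 0], [0, 0, 0]],
    [255, [-0.15, 0, 0], [0, 0, 0]],
    [255, [-0.15, 0, 0], [0, 0, 0]],
  ],
)

```text
clock: 14.52
eef_pos: [520.9, 113.0, 62.2]
tcp_rot: [-3.142, 0.0, 1.383]
contact_force: [-1.2, -0.3, -1.6]
opening: 0.138
```

```bash
python3 - <<'E'
from h import *
for i in range(4):
    s=readout.sense(); print(s['eef_pos'].round(2),s['contact_force'].round(2),s['wrist_torque'].round(3)); im,d,W=pts('scene')
np.savez('scene7.npz',im=im,W=W)
c=cv2.resize(im[260:350,345:450],None,fx=7,fy=6.6,interpolation=cv2.INTER_CUBIC)
save('c7',c)
E
```

```text
[520.89 113.02  62.17] [-1.19 -0.29 -1.58] [ 0.038 -0.036  0.015]
[520.95 113.05  62.21] [ 0.5  -0.27 -2.41] [ 0.035  0.005 -0.013]
[520.93 113.06  62.19] [-0.15  0.22 -2.03] [ 0.069 -0.029 -0.004]
[520.97 113.1   62.2 ] [ 0.72 -0.16 -1.41] [ 0.079 -0.049  0.024]
```

View pics/c7.png

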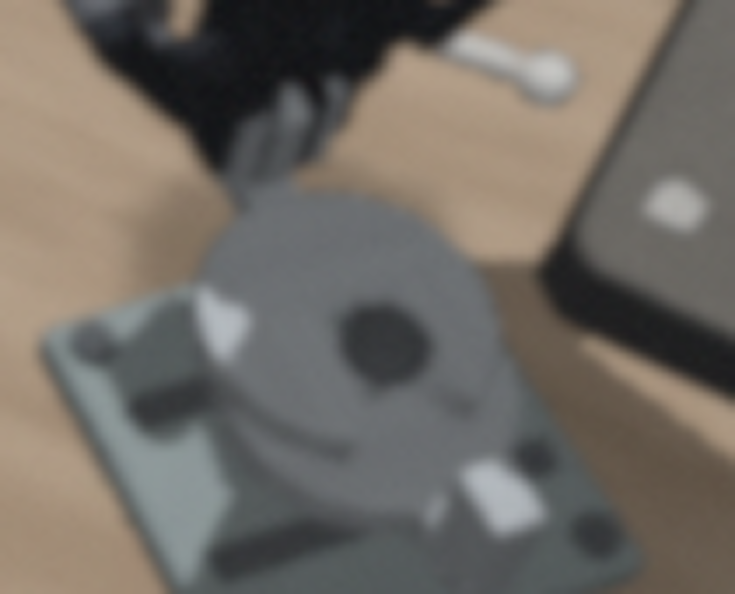

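play_rows(
  rows=[
    [255, [-0.05, 0, 0], [0, 0, 0]],
    [255, [-0.1, 0, 0], [0, 0, 0]],
    [255, [-0.15, 0, 0], [0, 0, 0]],
    [255, [-0.2, 0, 0], [0, 0, 0]],
    [255, [-0.2, 0, 0], [0, 0, 0]],
  ],
)

```text
clock: 15.13
eef_pos: [520.5, 111.0, 62.2]
tcp_rot: [-3.142, 0.0, 1.383]
contact_force: [0.2, 0.0, -2.4]
opening: 0.14
```

play_rows(
  rows=[
    [255, [-0.05, 0, 0], [0, 0, 0]],
    [255, [-0.1, 0, 0], [0, 0, 0]],
    [255, [-0.15, 0, 0], [0, 0, 0]],
    [255, [-0.2, 0, 0], [0, 0, 0]],
    [255, [-0.2, 0, 0], [0, 0, 0]],
  ],
)

```text
clock: 15.55
eef_pos: [520.1, 109.1, 62.2]
tcp_rot: [-3.141, 0.0, 1.383]
contact_force: [0.4, 0.1, -1.6]
opening: 0.138
```

play_rows(
  rows=[
    [255, [-0.05, 0, 0], [0, 0, 0]],
    [255, [-0.1, 0, 0], [0, 0, 0]],
    [255, [-0.15, 0, 0], [0, 0, 0]],
    [255, [-0.2, 0, 0], [0, 0, 0]],
    [255, [-0.2, 0, 0], [0, 0, 0]],
  ],
)

```text
clock: 15.97
eef_pos: [519.8, 107.1, 62.2]
tcp_rot: [-3.142, 0.0, 1.383]
contact_force: [-1.3, -0.2, -2.0]
opening: 0.142
```

play_rows(
  rows=[
    [255, [-0.05, 0, 0], [0, 0, 0]],
    [255, [-0.1, 0, 0], [0, 0, 0]],
    [255, [-0.15, 0, 0], [0, 0, 0]],
    [255, [-0.2, 0, 0], [0, 0, 0]],
    [255, [-0.2, 0, 0], [0, 0, 0]],
  ],
)

```text
clock: 16.38
eef_pos: [519.4, 105.1, 62.2]
tcp_rot: [-3.141, 0.0, 1.383]
contact_force: [-0.6, 0.0, -1.9]
opening: 0.14
```

play_rows(
  rows=[
    [255, [-0.05, 0, 0], [0, 0, 0]],
    [255, [-0.1, 0, 0], [0, 0, 0]],
    [255, [-0.1, 0, 0], [0, 0, 0]],
    [255, [-0.1, 0, 0], [0, 0, 0]],
  ],
)

```text
clock: 16.72
eef_pos: [519.3, 104.2, 62.2]
tcp_rot: [3.142, -0.0, 1.383]
contact_force: [-0.5, -0.1, -2.2]
opening: 0.138
```

play_rows(
  rows=[
    [255, [-0.05, 0, 0], [0, 0, 0]],
    [255, [-0.1, 0, 0], [0, 0, 0]],
    [255, [-0.1, 0, 0], [0, 0, 0]],
    [255, [-0.1, 0, 0], [0, 0, 0]],
  ],
)

```text
clock: 17.05
eef_pos: [519.0, 103.2, 62.2]
tcp_rot: [-3.142, 0.0, 1.383]
contact_force: [-0.2, -0.1, -1.7]
opening: 0.141
```

play_rows(
  rows=[
    [255, [-0.05, 0, 0], [0, 0, 0]],
    [255, [-0.05, 0, 0], [0, 0, 0]],
    [255, [-0.05, 0, 0], [0, 0, 0]],
  ],
)

```text
clock: 17.3
eef_pos: [518.9, 102.8, 62.2]
tcp_rot: [-3.142, 0.0, 1.383]
contact_force: [-1.2, 0.1, -2.4]
opening: 0.137
```

play_rows(
  rows=[
    [255, [-0.05, 0, 0], [0, 0, 0]],
    [255, [-0.05, 0, 0], [0, 0, 0]],
    [255, [-0.05, 0, 0], [0, 0, 0]],
  ],
)

```text
clock: 17.55
eef_pos: [518.9, 102.3, 62.2]
tcp_rot: [3.142, 0.0, 1.383]
contact_force: [0.4, -0.2, -1.5]
opening: 0.141
```

play_rows(
  rows=[
    [255, [-0.05, 0, 0], [0, 0, 0]],
    [255, [-0.05, 0, 0], [0, 0, 0]],
    [255, [-0.05, 0, 0], [0, 0, 0]],
  ],
)

```text
clock: 17.8
eef_pos: [518.8, 101.8, 62.2]
tcp_rot: [-3.142, 0.0, 1.383]
contact_force: [-0.1, -1.0, -1.2]
opening: 0.138
```

play_rows(
  rows=[
    [255, [-0.05, 0, 0], [0, 0, 0]],
    [255, [-0.05, 0, 0], [0, 0, 0]],
    [255, [-0.05, 0, 0], [0, 0, 0]],
  ],
)

```text
clock: 18.05
eef_pos: [518.7, 101.3, 62.2]
tcp_rot: [-3.142, 0.0, 1.383]
contact_force: [-0.0, 0.5, -2.5]
opening: 0.14
```

play_rows(
  rows=[
    [255, [-0.05, 0, 0], [0, 0, 0]],
    [255, [-0.05, 0, 0], [0, 0, 0]],
    [255, [-0.05, 0, 0], [0, 0, 0]],
  ],
)

```text
clock: 18.3
eef_pos: [518.6, 100.8, 62.2]
tcp_rot: [-3.142, 0.0, 1.383]
contact_force: [0.3, 0.1, -2.8]
opening: 0.137
```

play_rows(
  rows=[
    [255, [-0.04, 0, 0], [0, 0, 0]],
    [255, [-0.04, 0, 0], [0, 0, 0]],
    [255, [-0.04, 0, 0], [0, 0, 0]],
  ],
)

```text
clock: 18.55
eef_pos: [518.5, 100.4, 62.2]
tcp_rot: [-3.142, 0.0, 1.383]
contact_force: [0.0, 0.3, -2.5]
opening: 0.136
```

play_rows(
  rows=[
    [255, [-0.04, 0, 0], [0, 0, 0]],
    [255, [-0.04, 0, 0], [0, 0, 0]],
    [255, [-0.04, 0, 0], [0, 0, 0]],
  ],
)

```text
clock: 18.8
eef_pos: [518.5, 100.1, 62.2]
tcp_rot: [3.142, -0.0, 1.383]
contact_force: [0.3, 0.9, -2.4]
opening: 0.143
```

play_rows(
  rows=[
    [255, [-0.04, 0, 0], [0, 0, 0]],
    [255, [-0.04, 0, 0], [0, 0, 0]],
    [255, [-0.04, 0, 0], [0, 0, 0]],
  ],
)

```text
clock: 19.05
eef_pos: [518.5, 99.8, 62.2]
tcp_rot: [3.141, -0.0, 1.383]
contact_force: [-0.1, 2.5, -2.3]
opening: 0.14
```

play_rows(
  rows=[
    [255, [-0.02, 0, 0], [0, 0, 0]],
    [255, [-0.02, 0, 0], [0, 0, 0]],
    [255, [-0.02, 0, 0], [0, 0, 0]],
  ],
)

```text
clock: 19.3
eef_pos: [518.5, 99.6, 62.2]
tcp_rot: [3.141, -0.0, 1.383]
contact_force: [0.8, 3.5, -1.4]
opening: 0.142
```

```bash
python3 - <<'E'
from h import *
for i in range(4):
    s=readout.sense(); print(s['eef_pos'].round(2),s['contact_force'].round(2),s['wrist_torque'].round(3)); im,d,W=pts(['scene','top','top','scene'][i])
    if i==1: save('t8',cv2.resize(im[120:240,340:480],None,fx=5,fy=5))
np.savez('scene8.npz',im=im,W=W)
c=cv2.resize(im[260:350,345:450],None,fx=7,fy=6.6,interpolation=cv2.INTER_CUBIC)
save('c8',c)
E
```

```text
[518.46  99.62  62.25] [ 0.83  3.53 -1.45] [ 0.67  -0.064 -0.044]
[518.45  99.59  62.25] [ 0.07  3.75 -2.09] [ 0.711 -0.077 -0.012]
[518.44  99.59  62.23] [ 0.44  3.85 -2.5 ] [ 0.714 -0.047 -0.04 ]
[518.43  99.56  62.25] [ 1.02  3.25 -2.67] [ 0.733 -0.042 -0.018]
```

View pics/c8.png

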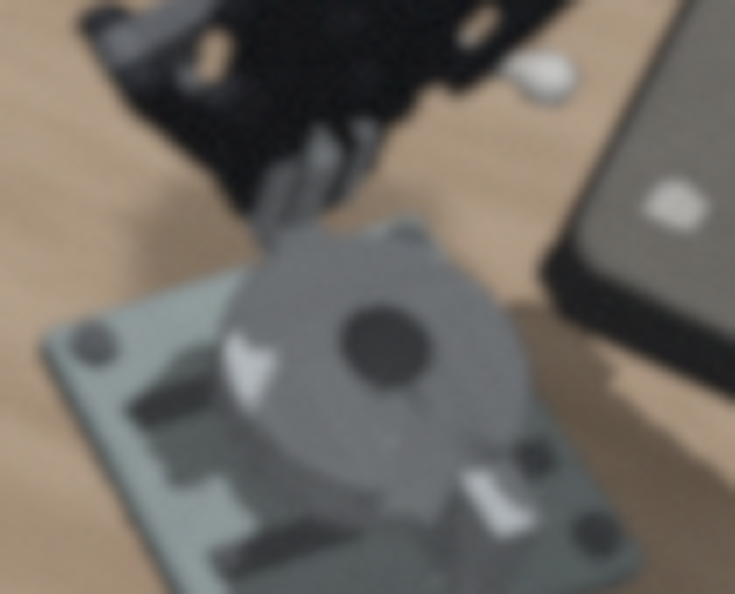

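play_rows(
  rows=[
    [255, [0.02, 0, 0.05], [0, 0, 0]],
    [255, [0.02, 0, 0.1], [0, 0, 0]],
    [255, [0.02, 0, 0.12], [0, 0, 0]],
    [255, [0.02, 0, 0.12], [0, 0, 0]],
  ],
)

```text
clock: 19.83
eef_pos: [518.5, 99.7, 61.0]
tcp_rot: [3.141, -0.0, 1.383]
contact_force: [0.7, 3.9, -0.3]
opening: 0.141
```

play_rows(
  rows=[
    [255, [0, 0, 0.03], [0, 0, 0]],
    [255, [0, 0, 0.03], [0, 0, 0]],
    [255, [0, 0, 0.03], [0, 0, 0]],
    [255, [0, 0, 0.03], [0, 0, 0]],
  ],
)

```text
clock: 20.17
eef_pos: [518.6, 99.7, 60.8]
tcp_rot: [3.141, -0.0, 1.383]
contact_force: [1.2, 2.7, 0.4]
opening: 0.138
```

play_rows(
  rows=[
    [255, [0.01, 0, 0.015], [0, 0, 0]],
    [255, [0.01, 0, 0.015], [0, 0, 0]],
    [255, [0.01, 0, 0.015], [0, 0, 0]],
  ],
  squeeze=20,
)

```text
clock: 20.42
eef_pos: [518.5, 99.7, 60.6]
tcp_rot: [3.141, -0.0, 1.383]
contact_force: [0.7, 2.8, 1.3]
opening: 0.142
```

```bash
python3 - <<'E'
from h import *
s=readout.sense(); print(s['eef_pos'].round(2),s['contact_force'].round(2),s['wrist_torque'].round(3))
im,d,W=pts('scene')
c=cv2.resize(im[260:350,345:450],None,fx=7,fy=6.6,interpolation=cv2.INTER_CUBIC)
save('c9',c)
E
```

```text
[518.52  99.73  60.63] [0.73 2.82 1.32] [ 0.55  -0.132 -0.007]
```

Resting with about 3.5 N down. Release.

play_rows(
  rows=[
    [220, [0, 0, 0], [0, 0, 0]],
    [200, [0, 0, 0], [0, 0, 0]],
    [180, [0, 0, 0], [0, 0, 0]],
    [165, [0, 0, 0], [0, 0, 0]],
    [150, [0, 0, 0], [0, 0, 0]],
    [150, [0, 0, 0], [0, 0, 0]],
    [150, [0, 0, 0], [0, 0, 0]],
    [150, [0, 0, 0], [0, 0, 0]],
  ],
)

```text
clock: 21.13
eef_pos: [518.3, 99.7, 60.5]
tcp_rot: [-3.141, 0.0, 1.383]
contact_force: [0.0, -0.2, -0.8]
opening: 0.413
```

```bash
python3 - <<'E'
from h import *
plan([518,99.7,61],79.23)
im,d,W=pts('wrist'); save('w10',im)
E
```

```text
shift cm [-0.004 -0.031 -0.049] rot [-0.0001  0.0001  0.    ] | now [518.31  99.68  60.51] [-1.7999e+02  1.0000e-02  7.9230e+01] F [ 0.02 -0.2  -0.79] q [ 0.187  0.436  1.971 -0.     0.735  0.375] open 0.413 t 21.13
```

View pics/w10.png

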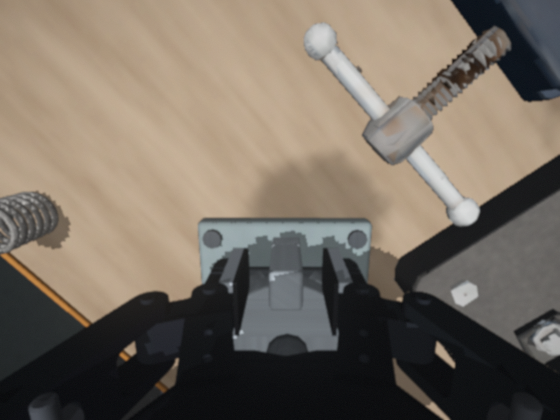

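play_rows(
  rows=[
    [150, [0, 0, -0.3], [0, 0, 0]],
    [150, [0, 0, -1], [0, 0, 0]],
    [150, [0, 0, -2], [0, 0, 0]],
    [150, [0, 0, -4], [0, 0, 0]],
    [150, [0, 0, -6], [0, 0, 0]],
    [150, [0, 0, -8], [0, 0, 0]],
    [150, [2, 0, -10], [0, 0, 0]],
    [150, [5, 0, -12], [0, 0, 0]],
    [150, [8, 0, -13], [0, 0, 0]],
    [150, [10, 0, -13], [0, 0, 0]],
    [150, [10, 0, -13], [0, 0, 0]],
    [150, [10, 0, -13], [0, 0, 0]],
  ],
)

```text
clock: 22.18
eef_pos: [537.1, 198.8, 191.5]
tcp_rot: [3.141, -0.0, 1.385]
contact_force: [-1.0, -0.4, -0.1]
opening: 0.413
```

play_rows(
  rows=[
    [150, [3, 0, 0], [0, 0, 0]],
    [150, [6, 0, 0], [0, 0, 0]],
    [150, [9, 0, 0], [0, 0, 0]],
    [150, [9, 0, 0], [0, 0, 0]],
    [150, [9, 0, 0], [0, 0, 0]],
    [150, [9, 0, 0], [0, 0, 0]],
  ],
)

```text
clock: 22.68
eef_pos: [553.3, 285.0, 190.3]
tcp_rot: [-3.141, 0.001, 1.383]
contact_force: [-0.3, -0.1, 0.3]
opening: 0.411
```

```bash
python3 - <<'E'
from fit2 import *
plan([518,99.7,61],79.23)
im,d,W=pts('top'); save('top11',im); np.savez('top11.npz',im=im,W=W); t=cv2.resize(im[140:225,365:465],(400,340),interpolation=2)
ims,d,Ws=pts('scene'); save('s11',ims); c=cv2.resize(ims[290:365,348:438],(400,340),interpolation=2); save('x11',np.hstack([t,c]))
ps=np.array([508.2,52.7,np.radians(-10.9)])
for n,I,WW in(('top',im,W),('scene',ims,Ws)):
    L=local(WW,ps); z=WW[...,2]; r=np.hypot(L[...,0],L[...,1])
    k=(z>50)&(z<64)&(r<33)&(r>15)&(L[...,1]<30); A=np.c_[L[k],np.ones(k.sum())]
    c=np.linalg.lstsq(A,z[k],rcond=None)[0]; print(n,'top plane slopes',c.round(4),k.sum())
    m=(z>50)&(abs(L[...,0])<70)&(abs(L[...,1])<90); v,u=np.where(m); sl=(slice(v.min()-4,v.max()+5),slice(u.min()-4,u.max()+5))
    zt=57; Lp=local(plane(n,zt)[sl],ps); mm=(z[sl]>50).astype(np.float32); w=np.ones_like(mm); w[(Lp[...,1]<-27)|((Lp[...,1]>28))|(np.hypot(Lp[...,0],Lp[...,1])<16)]=0
    w[(abs(Lp[...,0])<20)&(Lp[...,1]<0)]=0
    p,f=fitd(n,sl,mm,w,ps,zt,th=(0,5)); print(n,'disc',p[:2],np.degrees(p[2]),'in stand',local(p[None],ps),f)
    lg=(z>80)&(z<92)&(abs(L[...,0])<40)&(abs(L[...,1])<80); print('lug',L[lg].mean(0),np.nanmedian(z[lg]),lg.sum())
E
```

```text
shift cm [-1.8849e+01  8.0000e-03  1.2953e+01] rot [-0.0009  0.0013 -0.0001] | now [553.31 285.02 190.28] [-1.7995e+02  8.0000e-02  7.9220e+01] F [-0.34 -0.08  0.31] q [ 4.740e-01  3.900e-01  1.676e+00 -1.000e-03  1.077e+00  6.620e-01] open 0.411 t 22.68
top top plane slopes [0. 0. 0.] 0Traceback (most recent call last):
  File "<stdin>", line 10, in <module>
    return umr_minimum(a, axis, None, out, keepdims, initial, where)
ValueError: zero-size array to reduction operation minimum which has no identity
```

View pics/x11.png

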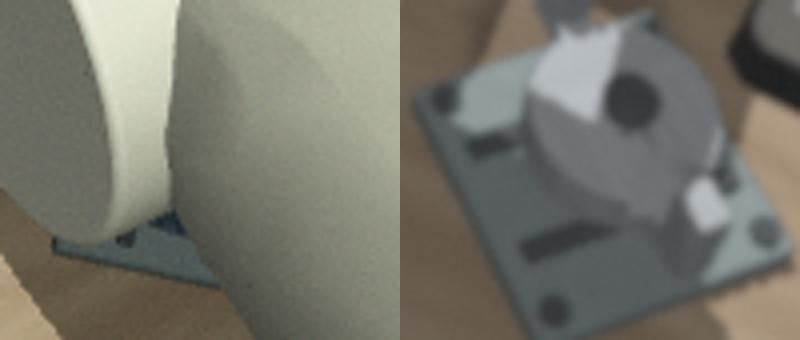

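play_rows(
  rows=[
    [150, [2, -3, 0], [0, 0, 0]],
    [150, [4, -6, 0], [0, 0, 0]],
    [150, [6, -9, 0], [0, 0, 0]],
    [150, [8, -12, -1], [0, 0, 0]],
    [150, [10, -15, -2], [0, 0, 0]],
    [150, [12, -18, -3], [0, 0, 0]],
    [150, [14, -20, -4], [0, 0, 0]],
    [150, [14, -20, -4], [0, 0, 0]],
    [150, [14, -20, -4], [0, 0, 0]],
    [150, [14, -20, -4], [0, 0, 0]],
  ],
)

```text
clock: 23.62
eef_pos: [383.9, 460.0, 230.3]
tcp_rot: [3.141, 0.001, 1.383]
contact_force: [-0.5, 0.0, 0.5]
opening: 0.413
```

```bash
python3 - <<'E'
from fit2 import *
im,d,W=pts('top'); save('top11',im); t=cv2.resize(im[140:225,365:465],(400,340),interpolation=2)
ims,d,Ws=pts('scene'); save('s11',ims); c=cv2.resize(ims[290:365,348:438],(400,340),interpolation=2); save('x11',np.hstack([t,c]))
ps=np.array([508.2,52.7,np.radians(-10.9)])
for n,I,WW in(('top',im,W),('scene',ims,Ws)):
    L=local(WW,ps); z=WW[...,2]; r=np.hypot(L[...,0],L[...,1])
    k=(z>50)&(z<64)&(r<33)&(r>15)&(L[...,1]<30)
    for _ in range(3):
        A=np.c_[L[k],np.ones(k.sum())]; c=np.linalg.lstsq(A,z[k],rcond=None)[0]
        k&=abs(z-(L@c[:2]+c[2]))<2
    print(n,'top plane slopes',c.round(4),k.sum())
    m=(z>50)&(abs(L[...,0])<60)&(abs(L[...,1])<70); v,u=np.where(m); sl=(slice(v.min()-4,v.max()+5),slice(u.min()-4,u.max()+5))
    zt=57; Lp=local(plane(n,zt)[sl],ps); mm=(z[sl]>50).astype(np.float32); w=np.ones_like(mm); w[(Lp[...,1]<-27)|((Lp[...,1]>28))|(np.hypot(Lp[...,0],Lp[...,1])<16)]=0
    w[(abs(Lp[...,0])<20)&(Lp[...,1]<0)]=0
    p,f=fitd(n,sl,mm,w,ps,zt,th=(0,5)); print(n,'disc',p[:2],np.degrees(p[2]),'in stand',local(p[None],ps),f)
    lg=(z>80)&(z<92)&(abs(L[...,0])<40)&(abs(L[...,1])<70); print('lug',L[lg].mean(0),np.nanmedian(z[lg]),lg.sum())
E
```

```text
top top plane slopes [1.00000e-03 8.00000e-04 5.56881e+01] 511
top disc [507.86062647  53.73202406] -6.3508465454346466 in stand [[-0.52840184  0.94923103]] 11.73473857409778
lug [-0.4503543  48.74684525] 84.94688941796653 77
scene top plane slopes [2.50000e-03 4.60000e-03 5.78789e+01] 689
scene disc [510.36536541  52.2612425 ] -16.571536295975903 in stand [[ 2.20926647 -0.02138102]] 13.897015501698524
lug [ 0.97863521 46.69428064] 87.3814179299199 104
```

View pics/x11.png

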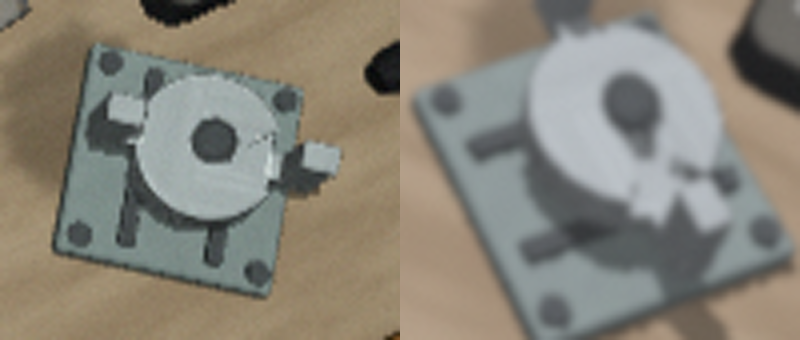

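View pics/top11.png

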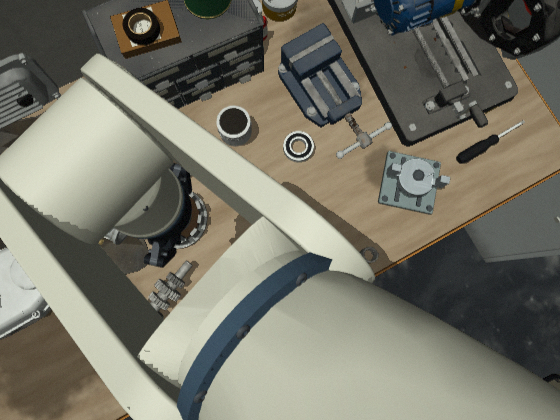

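play_rows(
  rows=[
    [150, [0, 0, 0], [0, 0, 0]],
    [150, [0, 0, 0], [0, 0, 0]],
    [150, [0, 0, 0], [0, 0, 0]],
  ],
)

```text
clock: 23.97
eef_pos: [384.1, 460.6, 230.3]
tcp_rot: [-3.141, 0.0, 1.382]
contact_force: [-0.1, -0.4, -0.0]
opening: 0.416
```

```bash
python3 -c "
from rig import r; print(r.sign_off())"
```

```text
the job is handed in; nothing more can be done
None
```

The loose disc is on the stem under the cap, its slot facing opposite to the first disc's. It lies flat on the first disc, released. I handed the job in at about 24 s of the 58 s allowed; the system gave no verdict.

- **How it went:** I gripped the disc by its lug and turned it about 150°. I felt for the first disc's height with about 2.5 N, which put its top face at about 45 mm. The disc then slid in with 1.5 mm of clearance until the stem bottomed at about 4 N. I lowered it to rest at about 3.5 N and opened the fingers. The highest force I read near the stem was about 4 N, read only at the end of each short step.
- **Last checks that agreed:** both cameras show the disc flat to within 0.006 rad and the two lugs opposite each other. The disc's centre measured +0.9 mm (top camera) and 0.0 mm (scene camera) from the stand's y = 0. The gripper read no contact after release.
- **Checks that disagreed or were weak:**
  - The final camera fits of the disc's turn differed, -6.4° against -16.6°. That fit had most of the slot and lug masked out. The gripper turned the disc to within about half a degree of the stand's direction, which I trust more.
  - The disc's x position in the stand read -0.5 mm and +2.2 mm, within the limit either way.
  - For the cap's height, one early method gave 62 mm and depth gave about 68 mm. Feeling the first disc's top put the cap's top at about 68 mm.
- **Other things on the bench:** I felt no contact with anything else, but I did not measure each object's position afterwards, and the arm hid some of them in the last top picture.

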